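Change the electrodes in an analyser's electrode block

TASK

Turn the lock collar fully open, pull every used electrode out of the block's flange and lay it in the steel tray, and push every fresh electrode stem-first through a hole of the flange until its shoulder is fully home (any hole will do). Then, with all of them in place, turn the collar back so that its lug points at the broad locked mark. Leave the jar and the beaker where they are.

Things in the scene. Friction and masses are not known exactly. Their poses are not given: they have to be found in the camera images.
- block: fixed. Origin: at bench height below the front face of its upright flange; +x points through the flange (the way electrodes go in, away from the robot), +y along the row of holes, z up. Ledge before the flange: top 30 mm above the bench, 50 mm deep. Flange 28 mm thick, top at 70 mm, four 14 mm holes 70 mm apart. A grip on the ledge has its stem 1.5 mm below hole centre
- hole0 (a point): centre of the front mouth of flange hole 0, diameter 14 mm, 43.5 mm above the bench, its axis along the block's x, at block y = -130 mm. An electrode fully home has its origin here
- hole1 (a point): centre of the front mouth of flange hole 1, diameter 14 mm, 43.5 mm above the bench, its axis along the block's x, at block y = -60 mm. An electrode fully home has its origin here
- hole2 (a point): centre of the front mouth of flange hole 2, diameter 14 mm, 43.5 mm above the bench, its axis along the block's x, at block y = 10 mm. An electrode fully home has its origin here
- hole3 (a point): centre of the front mouth of flange hole 3, diameter 14 mm, 43.5 mm above the bench, its axis along the block's x, at block y = 80 mm. An electrode fully home has its origin here
- collar (a joint): captive steel lock collar on the block's round deck, upright axis, rad: 0 = fully open (stop; lug at the thin mark, along the block's -x), grows clockwise seen from above; 1.2 = locked (lug at the broad dark mark, 69 degrees on, towards the block's +y); it can be overturned to 1.5. Stays where left (about 1 N at the lug)
- collar_lug (a point): point on top of the collar's lug, 88 mm above the bench and 60 mm from the turning axis. The lug is a radial upright fin, 14 mm thick across, 32 mm high below this point, 30 mm to 80 mm from the axis; pinch it across its thickness from above
- collar_centre (a point): on the collar's turning axis, at the height of the lug's top, 88 mm above the bench
- tray: fixed open steel tray for used parts, 140 (x) x 180 (y) x 25 mm, walls and floor about 3 mm; origin: centre of its underside
- used0: used electrode, at the start in a flange hole (may be absent): square white grip 24 x 24 x 44 mm, steel stem (diameter 10, 50 mm long, last 8 mm tapered to 4) out of one end; 94 mm long, 70 g. Origin: on the axis at the shoulder between stem and grip; +x along the stem to its tip, grip from x = -44 mm to 0. Lying, its axis is 12 mm above what carries it
- used1: used electrode, at the start in a flange hole (may be absent): square white grip 24 x 24 x 44 mm, steel stem (diameter 10, 50 mm long, last 8 mm tapered to 4) out of one end; 94 mm long, 70 g. Origin: on the axis at the shoulder between stem and grip; +x along the stem to its tip, grip from x = -44 mm to 0. Lying, its axis is 12 mm above what carries it
- fresh0: fresh electrode, at the start on the bench in front (may be absent): square white grip 24 x 24 x 44 mm, steel stem (diameter 10, 50 mm long, last 8 mm tapered to 4) out of one end; 94 mm long, 70 g. Origin: on the axis at the shoulder between stem and grip; +x along the stem to its tip, grip from x = -44 mm to 0. Lying, its axis is 12 mm above what carries it
- fresh1: fresh electrode, at the start on the bench in front (may be absent): square white grip 24 x 24 x 44 mm, steel stem (diameter 10, 50 mm long, last 8 mm tapered to 4) out of one end; 94 mm long, 70 g. Origin: on the axis at the shoulder between stem and grip; +x along the stem to its tip, grip from x = -44 mm to 0. Lying, its axis is 12 mm above what carries it
- fresh2: fresh electrode, at the start on the bench in front (may be absent): square white grip 24 x 24 x 44 mm, steel stem (diameter 10, 50 mm long, last 8 mm tapered to 4) out of one end; 94 mm long, 70 g. Origin: on the axis at the shoulder between stem and grip; +x along the stem to its tip, grip from x = -44 mm to 0. Lying, its axis is 12 mm above what carries it
- fresh3: fresh electrode, at the start on the bench in front (may be absent): square white grip 24 x 24 x 44 mm, steel stem (diameter 10, 50 mm long, last 8 mm tapered to 4) out of one end; 94 mm long, 70 g. Origin: on the axis at the shoulder between stem and grip; +x along the stem to its tip, grip from x = -44 mm to 0. Lying, its axis is 12 mm above what carries it
- jar: bystander: small amber glass jar, diameter 48 mm, 75 mm high; origin: centre of its underside
- beaker: bystander: glass beaker, diameter 70 mm, 85 mm high; origin: centre of its underside
Mind the look-alikes: they are no part of the job. Of the things that look like the tray, take the one that is farthest to the robot's left at the start.

How it is judged:
On the way, in this order (a step that is already met when the one before it is completed fails the run):
1. the lock collar is fully open (value of joint collar below 0.12 rad), for 0.2 s.
2. with the collar open, every used electrode lies in the tray and every fresh one is fully home in a hole ((distance between fresh0 and hole0 below 0.006 m or distance between fresh0 and hole1 below 0.006 m or distance between fresh0 and hole2 below 0.006 m or distance between fresh0 and hole3 below 0.006 m) and angle between the x axis of each of fresh0, fresh1, fresh2, fresh3 and the x axis of block, either way round below 0.17 rad and (distance between fresh1 and hole0 below 0.006 m or distance between fresh1 and hole1 below 0.006 m or distance between fresh1 and hole2 below 0.006 m or distance between fresh1 and hole3 below 0.006 m) and (distance between fresh2 and hole0 below 0.006 m or distance between fresh2 and hole1 below 0.006 m or distance between fresh2 and hole2 below 0.006 m or distance between fresh2 and hole3 below 0.006 m) and (distance between fresh3 and hole0 below 0.006 m or distance between fresh3 and hole1 below 0.006 m or distance between fresh3 and hole2 below 0.006 m or distance between fresh3 and hole3 below 0.006 m) and height (world z) of each of used0, used1 below 0.035 m and angle between each of used0, used1's own x axis and vertical above 1.3 rad and x of used0 in the frame of tray between -0.07 and 0.07 m and y of used0 in the frame of tray between -0.09 and 0.09 m and x of used1 in the frame of tray between -0.07 and 0.07 m and y of used1 in the frame of tray between -0.09 and 0.09 m and value of joint collar below 0.3 rad), for 0.2 s.
3. the collar is turned to its locked mark (value of joint collar between 1.08 and 1.32 rad), for 0.2 s.
At the end, for the whole second after the job is handed in: every fresh electrode's origin within 6 mm of a hole's mouth and in line with it (0.17 rad); every used one lying in the tray, inside its walls; collar at 1.2 +- 0.12 rad; all at rest and released (all of step 3 and (distance between fresh0 and hole0 below 0.006 m or distance between fresh0 and hole1 below 0.006 m or distance between fresh0 and hole2 below 0.006 m or distance between fresh0 and hole3 below 0.006 m) and angle between the x axis of each of fresh0, fresh1, fresh2, fresh3 and the x axis of block, either way round below 0.17 rad and (distance between fresh1 and hole0 below 0.006 m or distance between fresh1 and hole1 below 0.006 m or distance between fresh1 and hole2 below 0.006 m or distance between fresh1 and hole3 below 0.006 m) and (distance between fresh2 and hole0 below 0.006 m or distance between fresh2 and hole1 below 0.006 m or distance between fresh2 and hole2 below 0.006 m or distance between fresh2 and hole3 below 0.006 m) and (distance between fresh3 and hole0 below 0.006 m or distance between fresh3 and hole1 below 0.006 m or distance between fresh3 and hole2 below 0.006 m or distance between fresh3 and hole3 below 0.006 m) and height (world z) of each of used0, used1 below 0.035 m and angle between each of used0, used1's own x axis and vertical above 1.3 rad and x of used0 in the frame of tray between -0.07 and 0.07 m and y of used0 in the frame of tray between -0.09 and 0.09 m and x of used1 in the frame of tray between -0.07 and 0.07 m and y of used1 in the frame of tray between -0.09 and 0.09 m and linear speed of each of fresh0, fresh1, fresh2, fresh3, used0, used1 below 0.02 m/s); the robot touches nothing.
It fails at once if the jar is shoved aside (over 4 cm) or knocked over (distance of jar from where it was at the start of the episode above 0.04 m or angle between jar's own z axis and vertical above 0.7 rad).
It fails at once if the beaker is shoved aside (over 4 cm) or knocked over (distance of beaker from where it was at the start of the episode above 0.04 m or angle between beaker's own z axis and vertical above 0.7 rad).
Of used0, used1 only 1 to 2 are there at a start; the rules pass over those that are not, and their reading is None.
Of fresh0, fresh1, fresh2, fresh3 only 3 to 4 are there at a start; the rules pass over those that are not, and their reading is None.
At some moment in a run one of fresh0, fresh1, fresh2, fresh3 may be knocked a few centimetres aside while the robot is not near it.
Once in a run the grip may slacken for a moment while it holds something.
It also fails if it takes over 210 s, if anything falls off the work surface, if the arm or the gripper's body presses on something with over 40 N, if the wrist force passes 120 N, or if a joint passes its speed limit or range.

ROBOT

A 6-joint arm with a two-finger parallel gripper is mounted at the origin on the work surface. World frame = base frame: x ahead of the robot, y to its left, z up, the work surface at z = 0. Lengths are in m, angles in rad, forces in N, time in s.
With the tool pointing down it reaches from about 0.3 to 0.85 m from the base axis. Payload 5.4 kg.
Tool frame: the origin (TCP) lies midway between the tips of the shut fingers; the grasp point (between the pads) lies 19 mm behind it; z points along the fingers, y is the line along which they close (so a half turn about z gives the same grasp; the last joint's range is limited). The gripper opens to 85 mm and grips with 20 to 120 N. Pads are 22 mm wide; open, the fingers measure 114 mm over their backs; the gripper's body (76 mm by 85 mm) begins 54 mm behind the grasp point. The pads swing forward as they close: fully open they stand 13 mm farther back than shut.
Start: joints at [-1.438, 0.158, 1.597, -0, 1.386, -0.21], TCP at [0.193, -0.542, 0.231] pointing down, gripper open.
Joint ranges: [-2.91, 2.91], [-0.94, 2.29], [0.18, 2.7], [-1.29, 4.43], [0.17, 2.64], [-3, 3]. Speed limits (rad/s): [2.57, 2.57, 3.14, 3.14, 3.14, 3.14].

INTERFACE

Orientations are given as a unit quaternion [x, y, z, w].
In Python, from rig import status, read_camera, job_done gives the robot as it stands. The module is installed in compiled form; this text tells all that it offers.
- The arm moves only by the tool apply_moves, never from a script. Its argument "commands" is a list of rows, each a list of 3 entries, a list of its own where there are three numbers: the shift along the tool's x, y, z each as a share of 0.2 m, from -1 to 1, then the turn, a rotation vector about the tool's x, y, z each as a share of 0.5 rad, from -1 to 1, then the opening, from -1 (shut) to 1 (fully open). In form: [[[x, y, z], [ax, ay, az], hand], ...]. A call has 1 to 20 rows; each row is the pose to reach, as a shift and turn from the pose commanded when the call began, along the tool's axes at that moment; what a row does not reach only later rows make up. A row lasts 1/10 s, in which the tool goes at most 50 mm and 8.59 degrees, less where a joint would pass 70% of its speed; a pose out of reach is approached as far as the arm can. A call with a number of a shift or a turn outside -1 to 1 is refused whole. A call with a gripper value outside its range is refused whole. The fingers move at their own pace and stop on an object; the grip force is fixed at half the most. Time passes only in rows, so rows that repeat a pose let the fingers close. It gives the time, the measured TCP pose, the force, the opening and the grip force at its end, in the units of the state.
- status.sense(): the state, without advancing time (a new reading comes with each control period).
- read_camera(name): name is "scene" or "top"; returns a dict with "color" (384x512x3 uint8, blue, green, red), "range_z" (384x512 float32, m along the optical axis (not along the pixel's ray), 0 where there is no reading), "fx", "fy", "cx", "cy" (pixels), "dist_coeffs" ([k1, k2, p1, p2, k3] as OpenCV has them; the pictures are not rectified), "rvec" (rotation vector, rad) and "tvec" (3), from world to camera coordinates, as OpenCV has them. Camera axes: x right, y down, z forward; pixel columns grow to the right and rows downward; lengths in m; the calibration is good to about 2 mm. A picture is of the moment at which its call begins.
- job_done(): hands the job in; it is judged then, once.
The state is a dict: "time": time; "q": joint angles; "joint_velocities": joint speeds; "joint_torque": joint torques, N m; "tcp_pos": TCP position; "ee_rot": TCP orientation; "contact_force": force on the tool from outside, world axes, zero at the start; "torque": the same for the moment, N m; "grip_width": finger opening in m; "grasp_force": force on a finger pad.
Only numpy, scipy, OpenCV 4.12 (cv2) and the standard library are available. Lean on these libraries where they do the work, as an engineer would, in place of code of your own. Each camera call takes 0.05 s, during which the arm holds its last target. There are 200 camera calls.

## Working session

There is one attempt and no reset: what is moved stays moved. The work goes in short steps, Python scripts to look and compute and a tool call to move; the robot and the scene stay as the last step left them, time stands still between calls to the robot, and variables do not carry over. Pictures are saved under pics/ and viewed, at most 14 in all, crops included, and the job is handed in when it is done.

Besides the shell and the picture viewer there is one more tool, called after "Emit:" as name(argument=value, ...), one argument or row to a line, values as JSON. apply_moves: Moves the arm, as the interface text tells. Shift numbers are shares of 0.2 m and turn numbers shares of 0.5 rad, none past 1 either way. Its arguments: {"type":"object","properties":{"commands":{"type":"array"}},"required":["commands"]}

```bash
mkdir -p pics; ls
cat > h.py <<'E'
import numpy as np, cv2
from rig import status, read_camera
from scipy.spatial.transform import Rotation as R
def cam(n):
    c=read_camera(n); c['K']=np.array([[c['fx'],0,c['cx']],[0,c['fy'],c['cy']],[0,0,1.]])
    c['R']=cv2.Rodrigues(np.array(c['rvec'],float))[0]; c['t']=np.array(c['tvec'],float).ravel(); c['D']=np.array(c['dist_coeffs'],float); return c
def rays(c,uv):
    p=cv2.undistortPoints(np.array(uv,float).reshape(-1,1,2),c['K'],c['D']).reshape(-1,2)
    return -c['R'].T@c['t'], np.c_[p,np.ones(len(p))]@c['R']
def onplane(c,uv,z):
    o,d=rays(c,uv); return o+d*((z-o[2])/d[:,2])[:,None]
def cloud(c):
    v,u=np.mgrid[:384,:512]; uv=np.c_[u.ravel(),v.ravel()]
    o,d=rays(c,uv); P=o+d*c['range_z'].reshape(-1,1); P[c['range_z'].ravel()<=0]=np.nan
    return P.reshape(384,512,3)
def proj(c,P): return cv2.projectPoints(np.array(P,float).reshape(-1,1,3),np.array(c['rvec'],float),c['t'],c['K'],c['D'])[0].reshape(-1,2)
E
python3 - <<'E'
from h import *
print(status.sense())
for n in('scene','top'):
    c=cam(n); cv2.imwrite(f'pics/{n}0.png',c['color']); print(n,-c['R'].T@c['t'],c['R'][2],c['fx'],c['D'])
E
```

```text
pics
{'time': 0.0, 'q': array([-1.43809426e+00,  1.59053023e-01,  1.59824405e+00, -3.53495607e-06,
        1.38618491e+00, -2.10107044e-01]), 'joint_velocities': array([-3.34507030e-05, -1.18884166e-03, -1.56783139e-03, -1.29894569e-03,
        3.34640662e-04, -1.04434125e-03]), 'joint_torque': array([-1.63307591e-04, -3.96006739e+01, -3.31425834e+01, -2.77688987e-04,
        8.51086661e-03, -2.33436788e-05]), 'tcp_pos': array([ 0.19317113, -0.54094355,  0.23030874]), 'ee_rot': array([ 9.85345673e-01,  1.70566738e-01,  3.48158432e-05, -9.44022784e-04]), 'contact_force': array([ 0.24956484,  0.36600117, -0.11008758]), 'torque': array([ 0.06465913, -0.01120837, -0.01112786]), 'grasp_force': 0.0, 'grip_width': 0.08530842998265709}
scene [ 0.80465673 -0.60739103  1.23179993] [-0.26437185  0.42235262 -0.86702122] 467.9366317982635 [-0.0090725  0.         0.         0.         0.       ]
top [ 0.25672311 -0.01109869  1.40344253] [ 0.12902818 -0.01253727 -0.99156167] 473.9677757835304 [-0.03673434  0.          0.          0.          0.        ]
```

View pics/scene0.png

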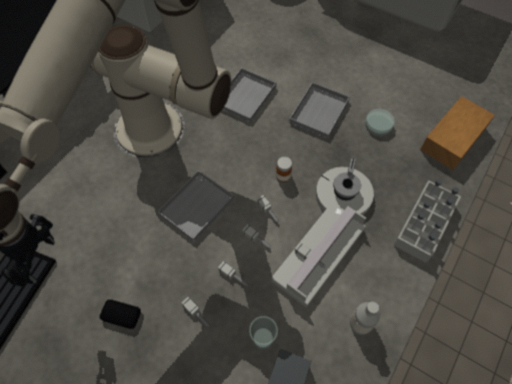

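View pics/top0.png

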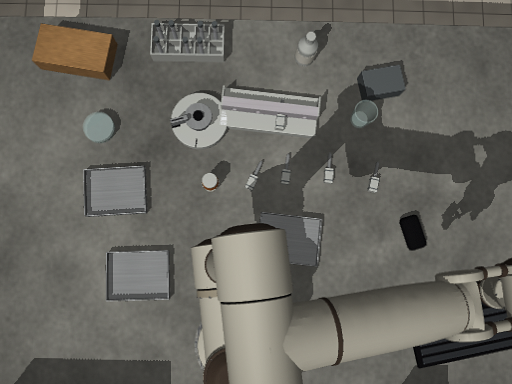

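The scene picture shows the block with its collar at (345,185) and one used grip at (303,250). In the top view:
- **Collar:** axis at (198,116), lug near (180,121), thin open mark at (196,142).
- **Used electrode:** one, at (281,120).
- **Fresh electrodes:** (253,178), (287,172), (329,172) and (375,182).
- **Tray look-alikes:** (115,190), (138,275) and a dark one at (290,238). The farthest to the robot's left is (115,190).

I'll check this in one close crop.

Run:
```python
from h import *
c=cam('top'); s=cam('scene')
a=cv2.resize(c['color'][75:225,75:395],(800,375),interpolation=cv2.INTER_CUBIC)
b=cv2.resize(s['color'][150:330,170:390],(275,225),interpolation=cv2.INTER_CUBIC)
d=cv2.resize(s['color'][155:305,265:385],None,fx=1.5,fy=1.5,interpolation=cv2.INTER_CUBIC)
im=np.zeros((600,800,3),np.uint8); im[:375]=a; im[375:,:275]=b; im[375:,290:470]=d
im=np.clip(im.astype(float)*1.5,0,255).astype(np.uint8)
cv2.imwrite('pics/crop0.png',im)
P=cloud(c); S=cloud(s)
for n,uv in dict(deck=(215,100),lug=(178,121),knob=(198,116),ledge=(250,123),flange=(260,107),grip=(281,120),f0=(252,180),f1=(286,176),f2=(329,176),f3=(374,186),tray=(115,190),traywall=(86,190),bench=(330,200)).items(): print(n,P[uv[1],uv[0]].round(4))
for n,uv in dict(deck=(330,185),lug=(351,165),ledge=(290,275),flange=(320,240),grip=(303,250),tray=(320,105)).items(): print('s',n,S[uv[1],uv[0]].round(4))
```

```text
deck [0.7131 0.0717 0.0314]
lug [0.6306 0.1724 0.0865]
knob [0.649  0.1166 0.0776]
ledge [ 0.6446 -0.0343  0.03  ]
flange [ 0.6815 -0.062   0.071 ]
grip [ 0.6491 -0.1249  0.0524]
f0 [ 0.4743 -0.0429  0.0194]
f1 [ 0.4877 -0.1432  0.0222]
f2 [ 0.4894 -0.2703  0.0255]
f3 [ 0.4627 -0.4052  0.0205]
tray [ 0.4403  0.3656 -0.002 ]
traywall [0.4369 0.4478 0.0124]
bench [ 0.4218 -0.2789 -0.007 ]
s deck [0.6111 0.1117 0.0263]
s lug [0.6407 0.168  0.0877]
s ledge [ 0.6539 -0.1975  0.0327]
s flange [ 0.6723 -0.0635  0.0303]
s grip [ 0.65   -0.124   0.0517]
s tray [0.43   0.3871 0.0013]
```

View pics/crop0.png

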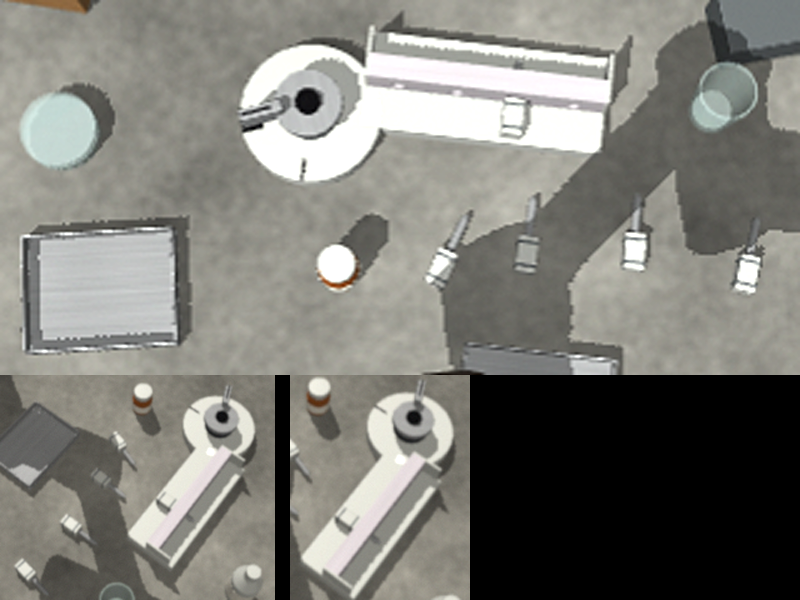

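The crop confirms these points:
- There is one used electrode, in hole 1.
- There are four fresh electrodes with their stems pointing away from the robot.
- The lug is near the locked direction.
- The thin mark is at crop (303,168).
- The left tray is at crop (105,290).

Next I'll measure all of these.

```bash
cat >> h.py <<'E'
def tri(cs,uvs):
    A=np.zeros((3,3));b=np.zeros(3)
    for c,uv in zip(cs,uvs):
        o,d=rays(c,[uv]); d=d[0]/np.linalg.norm(d[0]); M=np.eye(3)-np.outer(d,d); A+=M;b+=M@o
    return np.linalg.solve(A,b)
def blob(c,P,r,thr=None,k=0.5,near=True):
    """bright blob nearest the projection of P in a window of r px: mask(full image)"""
    u,v=proj(c,P)[0].round().astype(int); g=cv2.cvtColor(c['color'],cv2.COLOR_BGR2GRAY).astype(float)
    w=g[v-r:v+r+1,u-r:u+r+1]; core=np.percentile(w[r-2:r+3,r-2:r+3],60); bg=np.median(w)
    m=(w>bg+k*(core-bg)).astype(np.uint8); n,l=cv2.connectedComponents(m)
    M=np.zeros(g.shape,np.uint8); M[v-r:v+r+1,u-r:u+r+1]=(l==l[r,r]) if l[r,r] else 0
    return M
def cen(m):
    M=cv2.moments(m,True); return np.array([M['m10'],M['m01']])/max(M['m00'],1)
def fresh(c,s,P):
    """grip centre (two views) and axis direction (top view) of an electrode lying at about P"""
    P=np.array(P,float)
    for _ in range(2):
        mt=blob(c,P,16); ms=blob(s,P,16); G=tri((c,s),(cen(mt),cen(ms))); Pt=onplane(c,[cen(mt)],P[2])[0]; Ps=onplane(s,[cen(ms)],P[2])[0]; P=np.r_[(Pt[:2]+Ps[:2])/2,P[2]]
    w=blob(c,P,34,k=0.25); v,u=np.nonzero(w); X=onplane(c,np.c_[u,v],P[2])[:,:2]
    X=X[np.linalg.norm(X-P[:2],axis=1)<.085]; far=X[np.linalg.norm(X-P[:2],axis=1)>.03]
    d=far.mean(0)-P[:2]; yaw=np.degrees(np.arctan2(d[1],d[0]))
    Lg=np.linalg.norm(far-P[:2],axis=1).max() if len(far) else 0
    return G,Pt,Ps,P,yaw,Lg,len(far),int(mt.sum()),int(ms.sum())
E
python3 - <<'E'
from h import *
c=cam('top'); s=cam('scene')
for p in [(.474,-.043),(.4877,-.143),(.489,-.270),(.463,-.405)]:
    G,Pt,Ps,P,yaw,L,n,a,b=fresh(c,s,[*p,.012]); print('tri',G.round(4),'top',Pt[:2].round(4),'sc',Ps[:2].round(4),'yaw',yaw.round(1),'L',round(L,3),n,a,b)
print('lav',c['color'][107,260],c['color'][123,250],s['color'][240,320],s['color'][275,290],'deck',c['color'][100,215])
# collar: dark bore + lug + flange by depth
P=cloud(c).reshape(-1,3); Q=cloud(s).reshape(-1,3)
for n,X in(('top',P),('sc',Q)):
    f=X[(abs(X[:,2]-.07)<.006)&(X[:,0]>.62)&(X[:,0]<.76)&(X[:,1]<.05)&(X[:,1]>-.26)]
    print(n,'flange',len(f),f.mean(0).round(4),cv2.minAreaRect((f[:,:2]*1000).astype(np.float32)))
    l=X[(X[:,2]>.082)&(X[:,2]<.095)&(X[:,0]>.56)&(X[:,0]<.72)&(X[:,1]>.05)&(X[:,1]<.22)]
    print('lug',len(l),l.mean(0).round(4),cv2.minAreaRect((l[:,:2]*1000).astype(np.float32)))
    t=X[(X[:,2]>.012)&(X[:,2]<.04)&(X[:,0]>.32)&(X[:,0]<.54)&(X[:,1]>.26)&(X[:,1]<.5)]
    print('tray',len(t),t.mean(0).round(4),cv2.minAreaRect((t[:,:2]*1000).astype(np.float32)))
    e=X[(X[:,2]>.045)&(X[:,2]<.06)&(X[:,0]>.60)&(X[:,0]<.672)&(X[:,1]>-.16)&(X[:,1]<-.09)]
    print('used',len(e),e.mean(0).round(4),cv2.minAreaRect((e[:,:2]*1000).astype(np.float32)))
E
```

```text
tri [ 0.4745 -0.0369  0.0166] top [ 0.474  -0.0379] sc [ 0.4743 -0.0337] yaw nan L 0 0 42 53
tri [ 0.4906 -0.1411  0.0109] top [ 0.4891 -0.1421] sc [ 0.4921 -0.1404] yaw nan L 0 0 63 82
tri [ 0.4952 -0.2699  0.0188] top [ 0.4962 -0.2713] sc [ 0.4936 -0.2679] yaw 117.8 L 0.081 135 64 101
tri [ 0.4704 -0.4052  0.0149] top [ 0.47   -0.4069] sc [ 0.4705 -0.4039] yaw nan L 0 0 90 123
lav [170 167 172] [170 176 174] [149 155 157] [149 158 158] deck [169 175 173]
top flange 909 [ 0.6873 -0.0929  0.0683] ((702.0012817382812, -92.67108154296875), (285.6304016113281, 63.90877914428711), 84.47669982910156)
lug 76 [0.6374 0.1701 0.0863] ((637.7981567382812, 169.75), (13.520527839660645, 49.41118240356445), 16.258838653564453)
tray 361 [0.4398 0.3679 0.0207] ((436.0841064453125, 361.60430908203125), (141.36729431152344, 183.67941284179688), 4.570505619049072)
used 149 [ 0.6501 -0.1219  0.052 ] ((647.699462890625, -125.4802017211914), (62.21577835083008, 46.4249153137207), 87.01956176757812)
sc flange 1099 [ 0.6912 -0.0991  0.0699] ((705.7079467773438, -93.0465087890625), (288.8536071777344, 61.000770568847656), 84.35001373291016)
lug 72 [0.6419 0.1694 0.0876] ((641.7431030273438, 170.0225372314453), (13.625116348266602, 49.74117660522461), 17.057451248168945)
tray 357 [0.4417 0.3588 0.0196] ((441.7981872558594, 359.7813720703125), (140.8511199951172, 186.8907470703125), 4.328071594238281)
used 142 [ 0.6492 -0.1236  0.0539] ((649.108642578125, -122.99134826660156), (25.298940658569336, 41.68886947631836), 81.1515884399414)h.py:38: RuntimeWarning: Mean of empty slice.
  d=far.mean(0)-P[:2]; yaw=np.degrees(np.arctan2(d[1],d[0]))
  ret = um.true_divide(
```

```bash
cat >> h.py <<'E'
def elec(c,P0,zb=0.0,h=.006):
    """electrode lying on a level at zb near P0, by depth: grip centre and yaw"""
    X=cloud(c).reshape(-1,3); P0=np.array(P0,float)[:2]
    X=X[np.linalg.norm(X[:,:2]-P0,axis=1)<.09]; b=np.median(X[:,2]) if zb==0 else zb
    E=X[(X[:,2]>b+h)&(X[:,2]<b+.034)][:,:2]
    # keep component around P0
    l=np.linalg.norm(E-P0,axis=1)<.02
    for _ in range(12):
        from scipy.spatial import cKDTree
        l=cKDTree(E[l]).query(E)[0]<.006
    E=E[l]; m=E.mean(0); w,V=np.linalg.eigh(np.cov((E-m).T)); d=V[:,1]; t=(E-m)@d; q=(E-m)@V[:,0]
    # wide end is the grip
    if (abs(q[t>0]).mean()>abs(q[t<0]).mean()): d=-d; t=-t
    a,z=np.percentile(t,[1,99])
    return m,np.degrees(np.arctan2(d[1],d[0])),z-a,len(E),b,m+d*(a+.022),m+d*(z-.072)
E
python3 - <<'E'
from h import *
c=cam('top'); s=cam('scene')
for p in [(.4745,-.037),(.4906,-.141),(.495,-.270),(.470,-.405)]:
    for k in(c,s):
        m,y,L,n,b,g1,g2=elec(k,p); print('yaw',y.round(1),'L',L.round(3),n,'bench',b.round(4),'grip',g1.round(4),g2.round(4))
for k in(c,s):
    I=k['color'].astype(int); lav=(I[...,2]-I[...,1]>=0)&(I[...,2]-I[...,1]<30)
    X=cloud(k); M=lav&(abs(X[...,2]-.07)<.006)&(X[...,0]>.63)&(X[...,0]<.76)&(X[...,1]<.06)&(X[...,1]>-.26)
    M=M&(I.sum(2)>300); n,l,st,ce=cv2.connectedComponentsWithStats(M.astype(np.uint8)); j=1+st[1:,4].argmax()
    v,u=np.nonzero(l==j); Y=onplane(k,np.c_[u,v],.070)[:,:2]; m=Y.mean(0); w,V=np.linalg.eigh(np.cov((Y-m).T)); d=V[:,1]*np.sign(V[1,1])
    t=(Y-m)@d; q=(Y-m)@[d[1],-d[0]]; print('flange',len(Y),m.round(4),'yaw',np.degrees(np.arctan2(-d[0],d[1])).round(2),np.percentile(t,[.5,99.5]).round(4),np.percentile(q,[2,98]).round(4), 'sd w',(q.std()*12**.5).round(4))
I=c['color'].astype(int)
for x0,y0 in((235,109),(261,112),(305,117)): print(I[y0-4:y0+5,x0-4:x0+5,1])
E
```

```text
yaw -23.8 L 0.09 180 bench -0.0015 grip [ 0.4692 -0.0396] [ 0.4656 -0.0379]
yaw -21.9 L 0.09 196 bench 0.0002 grip [ 0.4735 -0.0433] [ 0.4698 -0.0418]
yaw -6.8 L 0.089 182 bench -0.0015 grip [ 0.4875 -0.1397] [ 0.4828 -0.1392]
yaw -5.2 L 0.091 210 bench 0.0002 grip [ 0.4916 -0.1437] [ 0.4883 -0.1434]
yaw -4.6 L 0.09 188 bench -0.0015 grip [ 0.4935 -0.268 ] [ 0.4894 -0.2677]
yaw -3.3 L 0.09 227 bench 0.0001 grip [ 0.498  -0.2719] [ 0.4938 -0.2717]
yaw -13.5 L 0.091 192 bench -0.0013 grip [ 0.4698 -0.4027] [ 0.4672 -0.4021]
yaw -11.6 L 0.091 243 bench -0.0002 grip [ 0.4734 -0.406 ] [ 0.4704 -0.4054]
flange 871 [ 0.6857 -0.0914] yaw -5.63 [-0.1382  0.1403] [-0.0144  0.0143] sd w 0.0298
flange 1099 [ 0.6908 -0.0987] yaw -5.47 [-0.1365  0.1512] [-0.0148  0.0267] sd w 0.0345
[[170 170 170 169 169 169 168 168 167]
 [130 129 136 152 159 156 168 174 171]
 [111 111 110 111 111 112 114 115 123]
 [ 99 103 128 130 120 114 110 111 110]
 [107 123 153 170 162 129 105 108 109]
 [152 150 134 136 133 112 103 103 104]
 [175 175 174 174 175 176 176 160 144]
 [176 175 176 175 177 175 176 177 176]
 [176 175 175 175 176 175 175 176 175]]
[[173 172 169 170 169 169 169 169 168]
 [129 129 138 154 159 161 168 174 174]
 [105 107 109 112 113 113 113 114 124]
 [151 152 127 107 109 108 108 108 108]
 [155 154 136 114 109 109 111 111 110]
 [158 150 130 120 122 113 105 106 106]
 [175 175 175 175 175 177 159 144 153]
 [176 175 175 176 177 177 176 175 176]
 [175 177 175 175 175 175 176 177 176]]
[[167 167 167 167 168 167 164 167 167]
 [129 138 152 155 155 164 168 168 168]
 [110 112 112 113 112 114 115 126 129]
 [111 105 113 123 121 113 110 112 112]
 [109 128 159 173 165 129 109 112 112]
 [147 129 137 145 131 113 106 107 108]
 [176 175 174 174 174 174 155 143 141]
 [176 176 175 176 175 176 176 175 175]
 [176 175 175 176 175 176 176 176 176]]
```

```bash
cat >> h.py <<'E'
def plan(wps,start=None):
    """wps: (x,y,z,yaw_deg,hand[,extra rows]); prints rows as shares for each call, with repeats"""
    st=status.sense(); p=np.array(st['tcp_pos']); r=R.from_quat(st['ee_rot'])
    print('now',p.round(4),r.as_matrix()[:,0].round(3),'F',np.round(st['contact_force'],1),'w',round(st['grip_width'],4),'gf',round(st['grasp_force'],1),'t',round(st['time'],1))
    if start is not None: p=np.array(start[:3]); r=R.from_euler('z',start[3],degrees=True)*R.from_euler('x',180,degrees=True)
    p0,r0=p,r; n=0
    for w in wps:
        q=np.array(w[:3]); s=R.from_euler('z',w[3],degrees=True)*R.from_euler('x',180,degrees=True)
        sh=r0.inv().apply(q-p0)/.2; tu=(r0.inv()*s).as_rotvec()/.5
        k=int(np.ceil(max(np.linalg.norm(q-p)/.05,np.degrees((r.inv()*s).magnitude())/8.59)))
        if max(abs(sh).max(),abs(tu).max())>1 or n+k>20:
            p0,r0=p,r; n=0; print('-- new call'); sh=r0.inv().apply(q-p0)/.2; tu=(r0.inv()*s).as_rotvec()/.5
        n+=k+(w[5] if len(w)>5 else 0)
        print([sh.round(3).tolist(),tu.round(3).tolist(),w[4]],'x',k+(w[5] if len(w)>5 else 0)); p,r=q,s
    print('ok' if abs(np.r_[sh,tu]).max()<=1 else 'TOO FAR')
E
python3 - <<'E'
from h import *
plan([(.33,-.40,.23,0,-1),(.45,-.22,.23,-5.6,-1),(.57,0,.2,-5.6,-1),(.676,.188,.16,-5.6,-1,2),(.676,.188,.064,-5.6,-1,3)])
c=cam('top')
for uv in((234.9,109.2),(257.3,111.8),(304.1,117.2)): print(onplane(c,[uv],.038)[0].round(4))
E
```

```text
now [ 0.1932 -0.5415  0.2312] [0.942 0.336 0.   ] F [-0.5  0.2  0.1] w 0.0855 gf 0.0 t 0.4
[[0.882, -0.436, 0.006], [-0.001, -0.0, 0.686], -1] x 4
-- new call
[[0.6, -0.9, -0.0], [0.0, -0.0, 0.195], -1] x 5
-- new call
[[0.49, -1.153, 0.15], [0.0, 0.0, 0.0], -1] x 6
-- new call
[[0.436, -0.987, 0.2], [0.0, 0.0, 0.0], -1] x 7
[[0.436, -0.987, 0.68], [0.0, 0.0, 0.0], -1] x 5
ok
[0.6837 0.0114 0.038 ]
[ 0.677  -0.0554  0.038 ]
[ 0.6633 -0.1949  0.038 ]
```

Emit:
apply_moves(
  commands=[
    [[0.882,-0.436,0.006],[0,0,0.686],-1],
    [[0.882,-0.436,0.006],[0,0,0.686],-1],
    [[0.882,-0.436,0.006],[0,0,0.686],-1],
    [[0.882,-0.436,0.006],[0,0,0.686],-1],
  ],
)

```text
time: 0.85
tcp_pos: [0.3311, -0.3987, 0.2302]
ee_rot: [1.0, -0.001, 0.0, 0.0]
contact_force: [0.6, -0.6, -0.4]
grip_width: 0.0279
grasp_force: 0.0
```

Emit:
apply_moves(
  commands=[
    [[0.6,-0.9,0],[0,0,0.195],-1],
    [[0.6,-0.9,0],[0,0,0.195],-1],
    [[0.6,-0.9,0],[0,0,0.195],-1],
    [[0.6,-0.9,0],[0,0,0.195],-1],
    [[0.6,-0.9,0],[0,0,0.195],-1],
  ],
)

```text
time: 1.35
tcp_pos: [0.4518, -0.2164, 0.2303]
ee_rot: [0.999, -0.047, 0.0, -0.001]
contact_force: [-0.7, -0.3, 0.6]
grip_width: 0.0002
grasp_force: 0.0
```

Emit:
apply_moves(
  commands=[
    [[0.45,-1,0.15],[0,0,0],-1],
    [[0.45,-1,0.15],[0,0,0],-1],
    [[0.45,-1,0.15],[0,0,0],-1],
    [[0.45,-1,0.15],[0,0,0],-1],
    [[0.45,-1,0.15],[0,0,0],-1],
  ],
)

```text
time: 1.85
tcp_pos: [0.5601, -0.0261, 0.1994]
ee_rot: [0.999, -0.047, -0.0, -0.001]
contact_force: [-0.8, -1.0, 0.4]
grip_width: -0.0003
grasp_force: 0.0
```

Emit:
apply_moves(
  commands=[
    [[0.3,-0.7,0.1],[0,0,0],-1],
    [[0.3,-0.7,0.1],[0,0,0],-1],
    [[0.3,-0.7,0.1],[0,0,0],-1],
    [[0.3,-0.7,0.1],[0,0,0],-1],
  ],
)

```text
time: 2.25
tcp_pos: [0.6331, 0.1086, 0.1783]
ee_rot: [0.999, -0.046, -0.001, -0.001]
contact_force: [-1.0, 0.6, -0.1]
grip_width: -0.0003
grasp_force: 0.0
```

Emit:
apply_moves(
  commands=[
    [[0.176,-0.44,0.1],[0,0,0],-1],
    [[0.176,-0.44,0.1],[0,0,0],-1],
    [[0.176,-0.44,0.1],[0,0,0],-1],
    [[0.176,-0.44,0.1],[0,0,0],-1],
    [[0.176,-0.44,0.1],[0,0,0],-1],
  ],
)

```text
time: 2.75
tcp_pos: [0.6763, 0.1866, 0.1608]
ee_rot: [0.999, -0.049, 0.0, 0.0]
contact_force: [0.1, 0.5, 0.3]
grip_width: -0.0002
grasp_force: 0.0
```

Run:
```python
from h import *
A=np.array([.6555,.1172])
w=[(.676,.187,.064,-5.6,-1,2)]
for th,d in((106,.03),(112,.02),(122,.02),(132,.02),(142,.02),(152,.02),(162,.02),(170,.02),(174,.02)):
    t=np.radians(th); p=A+.062*np.array([np.cos(t),np.sin(t)])+d*np.array([np.sin(t),-np.cos(t)]); w.append((*p,.064,-5.6,-1))
plan(w)
```

```text
now [0.6763 0.1866 0.1608] [ 0.995 -0.099  0.001] F [0.1 0.5 0.3] w -0.0002 gf 0.0 t 2.8
[[-0.002, -0.002, 0.484], [0.001, -0.001, -0.002], -1] x 4
[[-0.045, 0.012, 0.484], [0.001, -0.001, -0.002], -1] x 1
[[-0.125, 0.034, 0.484], [0.001, -0.001, -0.002], -1] x 1
[[-0.18, 0.049, 0.484], [0.001, -0.001, -0.002], -1] x 1
[[-0.231, 0.072, 0.484], [0.001, -0.001, -0.002], -1] x 1
[[-0.278, 0.105, 0.484], [0.001, -0.001, -0.002], -1] x 1
[[-0.318, 0.145, 0.484], [0.001, -0.001, -0.002], -1] x 1
[[-0.351, 0.191, 0.484], [0.001, -0.001, -0.002], -1] x 1
[[-0.371, 0.232, 0.484], [0.001, -0.001, -0.002], -1] x 1
[[-0.379, 0.253, 0.484], [0.001, -0.001, -0.002], -1] x 1
ok
```

Emit:
apply_moves(
  commands=[
    [[0,0,0.484],[0,0,0],-1],
    [[0,0,0.484],[0,0,0],-1],
    [[0,0,0.484],[0,0,0],-1],
    [[-0.045,0.012,0.484],[0,0,0],-1],
    [[-0.085,0.023,0.484],[0,0,0],-1],
    [[-0.125,0.034,0.484],[0,0,0],-1],
    [[-0.152,0.041,0.484],[0,0,0],-1],
    [[-0.18,0.049,0.484],[0,0,0],-1],
    [[-0.206,0.06,0.484],[0,0,0],-1],
    [[-0.231,0.072,0.484],[0,0,0],-1],
    [[-0.255,0.088,0.484],[0,0,0],-1],
    [[-0.278,0.105,0.484],[0,0,0],-1],
    [[-0.298,0.125,0.484],[0,0,0],-1],
    [[-0.318,0.145,0.484],[0,0,0],-1],
    [[-0.335,0.168,0.484],[0,0,0],-1],
    [[-0.351,0.191,0.484],[0,0,0],-1],
    [[-0.361,0.212,0.484],[0,0,0],-1],
  ],
)

```text
time: 4.45
tcp_pos: [0.5997, 0.1522, 0.0632]
ee_rot: [0.999, -0.049, -0.0, -0.0]
contact_force: [1.0, 0.1, 0.2]
grip_width: -0.0001
grasp_force: 0.6
```

```bash
cat >> h.py <<'E'
def lug():
    for n in('top','scene'):
        X=cloud(cam(n)).reshape(-1,3)
        l=X[(X[:,2]>.082)&(X[:,2]<.095)&(np.hypot(X[:,0]-.6555,X[:,1]-.1172)<.09)&(np.hypot(X[:,0]-.6555,X[:,1]-.1172)>.028)]
        if len(l)>5:
            m=l.mean(0)[:2]-np.array([.6534 if n=='top' else .6577,.1172]); print(n,'lug',len(l),'deg',np.degrees(np.arctan2(m[1],m[0])).round(1)%360,'joint',np.radians((174.4-np.degrees(np.arctan2(m[1],m[0]))+180)%360-180).round(3),cv2.minAreaRect((l[:,:2]*1000).astype(np.float32)))
E
python3 -c "
from h import *
lug(); print(status.sense()['contact_force'])"
```

```text
scene lug 71 deg 167.1 joint 0.127 ((608.1491088867188, 128.59225463867188), (44.519256591796875, 40.15443420410156), 40.39665603637695)
[-0.11128814  0.49204398 -0.77898169]
```

Emit:
apply_moves(
  commands=[
    [[0,0.012,0],[0,0,0],-1],
    [[0,0.022,0],[0,0,0],-1],
    [[0,0.032,0],[0,0,0],-1],
    [[0,0.042,0],[0,0,0],-1],
    [[0,0.042,0],[0,0,0],-1],
  ],
)

```text
time: 5.05
tcp_pos: [0.5992, 0.1446, 0.0631]
ee_rot: [0.999, -0.049, -0.0, -0.0]
contact_force: [-1.5, 3.1, -0.4]
grip_width: -0.0001
grasp_force: 1.7
```

Emit:
apply_moves(
  commands=[
    [[0,0.01,0],[0,0,0],-1],
    [[0,0.02,0],[0,0,0],-1],
    [[0,0.02,0],[0,0,0],-1],
  ],
)

```text
time: 5.35
tcp_pos: [0.5991, 0.1442, 0.0632]
ee_rot: [0.999, -0.049, 0.001, -0.004]
contact_force: [1.9, 16.6, -2.8]
grip_width: -0.0005
grasp_force: 8.3
```

Run:
```python
from h import *
plan([(.599,.165,.064,-5.6,-1),(.599,.165,.18,-5.6,0.1),(.62,.02,.16,-5.6,.1),(.649,-.1228,.12,-5.6,.1,2),(.649,-.1228,.036,-5.6,.1,3)])
lug()
```

```text
now [0.5991 0.1442 0.0632] [ 0.995 -0.098  0.001] F [ 1.9 16.6 -2.8] w -0.0005 gf 8.3 t 5.3
[[-0.011, -0.103, -0.003], [-0.014, -0.002, -0.001], -1] x 1
[[-0.01, -0.107, -0.583], [-0.014, -0.002, -0.001], 0.1] x 3
[[0.165, 0.605, -0.488], [-0.014, -0.002, -0.001], 0.1] x 3
-- new call
[[0.214, 0.696, 0.2], [0.0, 0.0, 0.0], 0.1] x 6
[[0.214, 0.696, 0.62], [0.0, 0.0, 0.0], 0.1] x 5
ok
scene lug 65 deg 173.3 joint 0.018 ((605.6546020507812, 121.85699462890625), (44.8768310546875, 35.28070068359375), 39.6939811706543)
```

Emit:
apply_moves(
  commands=[
    [[0,-0.12,0],[0,0,0],-1],
    [[0,-0.12,0],[0,0,0],-1],
    [[0,-0.12,-0.58],[0,0,0],0.1],
    [[0,-0.12,-0.58],[0,0,0],0.1],
    [[0,-0.12,-0.58],[0,0,0],0.1],
    [[0.165,0.6,-0.49],[0,0,0],0.1],
    [[0.165,0.6,-0.49],[0,0,0],0.1],
    [[0.165,0.6,-0.49],[0,0,0],0.1],
  ],
)

```text
time: 6.25
tcp_pos: [0.6202, 0.0152, 0.1613]
ee_rot: [0.999, -0.048, 0.0, 0.001]
contact_force: [0.4, -0.0, -0.7]
grip_width: 0.047
grasp_force: 0.0
```

Emit:
apply_moves(
  commands=[
    [[0.214,0.68,0.2],[0,0,0],0.1],
    [[0.214,0.68,0.2],[0,0,0],0.1],
    [[0.214,0.68,0.2],[0,0,0],0.1],
    [[0.214,0.68,0.2],[0,0,0],0.1],
    [[0.214,0.68,0.2],[0,0,0],0.1],
  ],
)

```text
time: 6.75
tcp_pos: [0.6488, -0.1234, 0.1205]
ee_rot: [0.999, -0.05, -0.001, -0.0]
contact_force: [-0.4, -0.4, 0.0]
grip_width: 0.0472
grasp_force: 0.0
```

Run:
```python
from h import *
plan([(.649,-.1228,.036,-5.6,.1,3)])
lug()
c=cam('top');s=cam('scene')
a=cv2.resize(s['color'][150:330,230:390],None,fx=2.5,fy=2.5); b=cv2.resize(c['color'][75:215,160:330],None,fx=2.3,fy=2.3)
im=np.zeros((450,800,3),np.uint8); im[:,:400]=a; im[:322,402:793]=b
cv2.imwrite('pics/p1.png',im)
```

```text
now [ 0.6488 -0.1234  0.1205] [ 0.995 -0.1   -0.001] F [-0.4 -0.4  0. ] w 0.0472 gf 0.0 t 6.8
[[0.001, -0.003, 0.423], [-0.0, 0.003, -0.005], 0.1] x 5
ok
top lug 84 deg 174.8 joint -0.007 ((598.7434692382812, 122.34431457519531), (14.216708183288574, 48.39366912841797), 84.02671813964844)
```

View pics/p1.png

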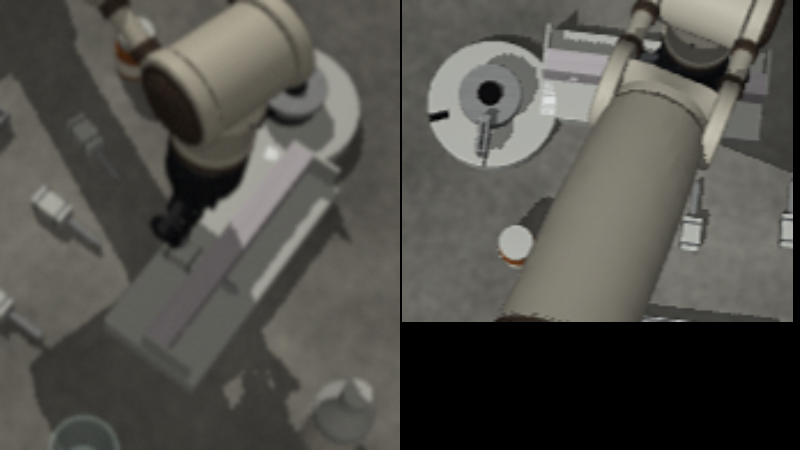

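The collar is fully open, with its lug at the thin mark at panel pixel (484,140). The hand is straight above the used grip, near (180,225). Next I descend, close on it and draw it out.

Emit:
apply_moves(
  commands=[
    [[0,-0.003,0.25],[0,0,0],0.1],
    [[0,-0.003,0.38],[0,0,0],0.1],
    [[0,-0.003,0.42],[0,0,0],0.1],
    [[0,-0.003,0.42],[0,0,0],0.1],
    [[0,-0.003,0.42],[0,0,0],-1],
    [[0,-0.003,0.42],[0,0,0],-1],
    [[0,-0.003,0.42],[0,0,0],-1],
    [[0,-0.003,0.42],[0,0,0],-1],
    [[0,-0.003,0.42],[0,0,0],-1],
    [[0,-0.003,0.42],[0,0,0],-1],
  ],
)

```text
time: 7.95
tcp_pos: [0.6515, -0.1219, 0.0403]
ee_rot: [0.999, -0.049, 0.002, 0.001]
contact_force: [-0.7, 1.1, 7.4]
grip_width: 0.0225
grasp_force: 62.4
```

Emit:
apply_moves(
  commands=[
    [[-0.01,0,-0.01],[0,0,0],-1],
    [[-0.08,0,-0.02],[0,0,0],-1],
    [[-0.16,0,-0.02],[0,0,0],-1],
    [[-0.24,0,-0.02],[0,0,0],-1],
    [[-0.32,0,-0.02],[0,0,0],-1],
    [[-0.36,0,-0.05],[0,0,0],-1],
    [[-0.36,0,-0.05],[0,0,0],-1],
  ],
)

```text
time: 8.65
tcp_pos: [0.5777, -0.1144, 0.0483]
ee_rot: [0.999, -0.049, 0.001, 0.0]
contact_force: [0.1, 0.0, -0.6]
grip_width: 0.0222
grasp_force: 61.6
```

Run:
```python
from h import *
plan([(.57,-.114,.19,-5.6,-1),(.54,.07,.19,-5.6,-1),(.48,.24,.19,-5.6,-1),(.415,.363,.15,-5.6,-1),(.415,.363,.0165,-5.6,-1,2)])
```

```text
now [ 0.5777 -0.1144  0.0483] [ 0.995 -0.098  0.001] F [ 0.1  0.  -0.6] w 0.0222 gf 61.6 t 8.7
[[-0.038, 0.002, -0.708], [0.001, -0.002, -0.001], -1] x 3
[[-0.277, -0.899, -0.709], [0.001, -0.002, -0.001], -1] x 4
-- new call
[[-0.382, -0.817, -0.0], [0.0, 0.0, 0.0], -1] x 4
-- new call
[[-0.383, -0.58, 0.2], [0.0, 0.0, 0.0], -1] x 3
[[-0.383, -0.58, 0.867], [0.0, 0.0, 0.0], -1] x 5
ok
```

Emit:
apply_moves(
  commands=[
    [[-0.04,0,-0.71],[0,0,0],-1],
    [[-0.04,0,-0.71],[0,0,0],-1],
    [[-0.04,0,-0.71],[0,0,0],-1],
    [[-0.277,-0.9,-0.71],[0,0,0],-1],
    [[-0.277,-0.9,-0.71],[0,0,0],-1],
    [[-0.277,-0.9,-0.71],[0,0,0],-1],
    [[-0.277,-0.9,-0.71],[0,0,0],-1],
    [[-0.277,-0.9,-0.71],[0,0,0],-1],
  ],
)

```text
time: 9.45
tcp_pos: [0.54, 0.0743, 0.1899]
ee_rot: [0.999, -0.046, 0.0, -0.001]
contact_force: [0.1, -0.5, 0.1]
grip_width: 0.0224
grasp_force: 61.5
```

Emit:
apply_moves(
  commands=[
    [[-0.382,-0.817,0],[0,0,0],-1],
    [[-0.382,-0.817,0],[0,0,0],-1],
    [[-0.382,-0.817,0],[0,0,0],-1],
    [[-0.382,-0.817,0],[0,0,0],-1],
  ],
)

```text
time: 9.85
tcp_pos: [0.4799, 0.2426, 0.1899]
ee_rot: [0.999, -0.048, 0.001, -0.0]
contact_force: [0.5, -0.7, -0.2]
grip_width: 0.0222
grasp_force: 61.5
```

Emit:
apply_moves(
  commands=[
    [[-0.383,-0.58,0.2],[0,0,0],-1],
    [[-0.383,-0.58,0.2],[0,0,0],-1],
    [[-0.383,-0.58,0.2],[0,0,0],-1],
    [[-0.383,-0.58,0.2],[0,0,0],-1],
    [[-0.383,-0.58,0.4],[0,0,0],-1],
    [[-0.383,-0.58,0.6],[0,0,0],-1],
    [[-0.383,-0.58,0.75],[0,0,0],-1],
    [[-0.383,-0.58,0.82],[0,0,0],-1],
    [[-0.383,-0.58,0.86],[0,0,0],-1],
    [[-0.383,-0.58,0.86],[0,0,0],-1],
  ],
)

```text
time: 10.85
tcp_pos: [0.416, 0.3631, 0.0175]
ee_rot: [0.999, -0.049, 0.0, -0.0]
contact_force: [-0.4, -0.7, -0.5]
grip_width: 0.0224
grasp_force: 61.5
```

Emit:
apply_moves(
  commands=[
    [[0,0,0.01],[0,0,0],-1],
    [[0,0,0.01],[0,0,0],0.1],
    [[0,0,0.01],[0,0,0],0.1],
    [[0,0,0.01],[0,0,0],0.1],
    [[0,0,-0.2],[0,0,0],0.1],
    [[0,0,-0.5],[0,0,0],0.1],
    [[0,0,-0.8],[0,0,0],0.1],
    [[0.3,-0.1,-0.8],[0,0,0],0.1],
    [[0.5,-0.1,-0.8],[0,0,0],0.1],
  ],
)

```text
time: 11.75
tcp_pos: [0.5135, 0.3757, 0.1825]
ee_rot: [0.999, -0.047, 0.004, -0.002]
contact_force: [0.4, 1.2, -0.6]
grip_width: 0.0472
grasp_force: 0.0
```

```bash
cat > fr.py <<'E'
from h import *
import sys
G=eval(sys.argv[1]); c=cam('top'); s=cam('scene')
for p in G:
    for n,k in(('top',c),('sc',s)):
        try:
            m,y,L,N,b,g1,g2=elec(k,p); print(p,n,'yaw',y.round(1),'L',L.round(3),N,'grip',((g1+g2)/2).round(4))
        except Exception as e: print(p,n,'not seen',e)
E
python3 - <<'E'
from h import *
plan([])if 0 else print(status.sense()['tcp_pos'])
c=cam('top');s=cam('scene')
im=np.hstack([cv2.resize(c['color'][140:320,60:260],(400,360)),cv2.resize(s['color'][40:220,200:400],(400,360))]); cv2.imwrite('pics/p2.png',im)
E
python3 fr.py "[(.4695,-.0407),(.4875,-.1415),(.4937,-.2698),(.470,-.4041)]"
```

```text
[0.51348125 0.3757498  0.18251081]
(0.4695, -0.0407) top yaw -23.7 L 0.091 180 grip [ 0.4677 -0.0391]
(0.4695, -0.0407) sc yaw -22.0 L 0.09 192 grip [ 0.4713 -0.0423]
(0.4875, -0.1415) top yaw -6.4 L 0.092 182 grip [ 0.4864 -0.1396]
(0.4875, -0.1415) sc yaw -5.2 L 0.09 209 grip [ 0.4906 -0.1434]
(0.4937, -0.2698) top yaw -5.1 L 0.089 191 grip [ 0.4906 -0.2675]
(0.4937, -0.2698) sc yaw -3.4 L 0.09 231 grip [ 0.4953 -0.2717]
(0.47, -0.4041) top yaw -13.1 L 0.092 195 grip [ 0.469  -0.4028]
(0.47, -0.4041) sc yaw -11.4 L 0.089 244 grip [ 0.4721 -0.4057]
```

View pics/p2.png

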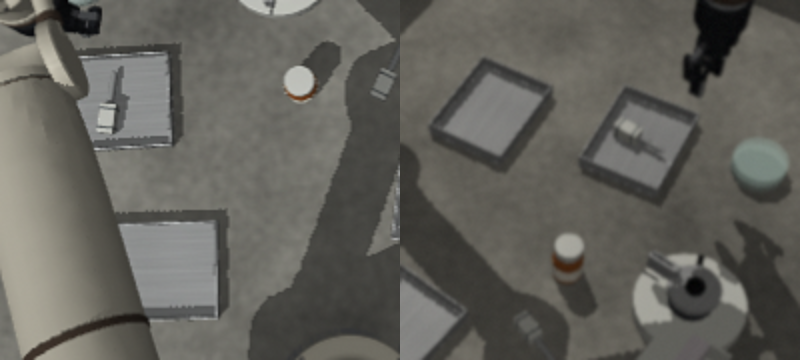

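Run:
```python
from h import *
plan([(.49,.185,.19,-5.6,.1),(.48,.0,.19,-15,.1),(.4695,-.0407,.10,-22.9,.1,2),(.4695,-.0407,.010,-22.9,.1,3),(.4695,-.0407,.010,-22.9,-1,5),(.4695,-.0407,.15,-22.9,-1)])
```

```text
now [0.5121 0.3732 0.1766] [ 0.995 -0.099 -0.001] F [-0.   0.   0.6] w 0.047 gf 0.0 t 11.9
[[-0.017, 0.947, -0.067], [0.0, 0.001, -0.002], 0.1] x 4
-- new call
[[0.041, 0.925, 0.0], [-0.0, -0.0, 0.328], 0.1] x 4
-- new call
[[0.002, 0.21, 0.45], [0.0, -0.0, 0.276], 0.1] x 4
[[0.002, 0.21, 0.9], [0.0, -0.0, 0.276], 0.1] x 5
[[0.002, 0.21, 0.9], [0.0, -0.0, 0.276], -1] x 5
[[0.002, 0.21, 0.2], [0.0, -0.0, 0.276], -1] x 3
ok
```

Emit:
apply_moves(
  commands=[
    [[-0.017,0.947,-0.067],[0,0,0],0.1],
    [[-0.017,0.947,-0.067],[0,0,0],0.1],
    [[-0.017,0.947,-0.067],[0,0,0],0.1],
    [[-0.017,0.947,-0.067],[0,0,0],0.1],
  ],
)

```text
time: 12.35
tcp_pos: [0.4876, 0.1837, 0.19]
ee_rot: [0.999, -0.048, -0.0, 0.0]
contact_force: [0.4, 0.4, 0.0]
grip_width: 0.0467
grasp_force: 0.0
```

Emit:
apply_moves(
  commands=[
    [[0.041,0.925,0],[0,0,0.328],0.1],
    [[0.041,0.925,0],[0,0,0.328],0.1],
    [[0.041,0.925,0],[0,0,0.328],0.1],
    [[0.041,0.925,0],[0,0,0.328],0.1],
    [[0.041,0.925,0],[0,0,0.328],0.1],
  ],
)

```text
time: 12.85
tcp_pos: [0.4786, -0.0024, 0.1901]
ee_rot: [0.991, -0.133, -0.0, 0.0]
contact_force: [-0.1, 0.3, -1.1]
grip_width: 0.0468
grasp_force: 0.0
```

Emit:
apply_moves(
  commands=[
    [[0.002,0.21,0.45],[0,0,0.276],0.1],
    [[0.002,0.21,0.45],[0,0,0.276],0.1],
    [[0.002,0.21,0.45],[0,0,0.276],0.1],
    [[0.002,0.21,0.65],[0,0,0.276],0.1],
    [[0.002,0.21,0.82],[0,0,0.276],0.1],
    [[0.002,0.21,0.9],[0,0,0.276],0.1],
    [[0.002,0.21,0.9],[0,0,0.276],0.1],
    [[0.002,0.21,0.9],[0,0,0.276],-1],
    [[0.002,0.21,0.9],[0,0,0.276],-1],
    [[0.002,0.21,0.9],[0,0,0.276],-1],
    [[0.002,0.21,0.9],[0,0,0.276],-1],
    [[0.002,0.21,0.9],[0,0,0.276],-1],
    [[0.002,0.21,0.9],[0,0,0.276],-1],
  ],
)

```text
time: 14.15
tcp_pos: [0.4713, -0.0404, 0.0126]
ee_rot: [0.98, -0.199, 0.002, -0.0]
contact_force: [-0.9, 2.2, 7.4]
grip_width: 0.0222
grasp_force: 60.1
```

```bash
cat > ins.py <<'E'
from h import *
import sys
H={0:(.6638,-.1946),1:(.6706,-.1249),2:(.6774,-.0553),3:(.6843,.0144)}
h=np.array(H[int(sys.argv[1])]); z=float(sys.argv[2]); b=np.array([.9952,-.0976]); p=status.sense()['tcp_pos']
f=lambda s:h-s*b
plan([(p[0],p[1],.15,-5.6,-1),(*f(.102),.15,-5.6,-1,2),(*f(.102),z,-5.6,-1,2),(*f(.045),z,-5.6,-1),(*f(.022),z,-5.6,-1)])
E
python3 ins.py 3 .0437
```

```text
now [ 0.4713 -0.0404  0.0126] [ 0.921 -0.389  0.004] F [-0.9  2.2  7.4] w 0.0222 gf 60.1 t 14.2
[[0.003, -0.001, -0.687], [-0.001, -0.008, -0.604], -1] x 3
[[0.39, -0.516, -0.685], [-0.001, -0.008, -0.604], -1] x 5
[[0.388, -0.515, -0.154], [-0.001, -0.008, -0.604], -1] x 5
[[0.66, -0.6, -0.152], [-0.001, -0.008, -0.604], -1] x 2
[[0.77, -0.634, -0.152], [-0.001, -0.008, -0.604], -1] x 1
ok
```

Emit:
apply_moves(
  commands=[
    [[0,0,-0.3],[0,0,0],-1],
    [[0,0,-0.6],[0,0,0],-1],
    [[0,0,-0.69],[0,0,-0.2],-1],
    [[0.39,-0.515,-0.69],[0,0,-0.6],-1],
    [[0.39,-0.515,-0.69],[0,0,-0.6],-1],
    [[0.39,-0.515,-0.69],[0,0,-0.6],-1],
    [[0.39,-0.515,-0.69],[0,0,-0.6],-1],
    [[0.39,-0.515,-0.4],[0,0,-0.6],-1],
    [[0.39,-0.515,-0.25],[0,0,-0.6],-1],
    [[0.39,-0.515,-0.25],[0,0,-0.6],-1],
  ],
)

```text
time: 15.15
tcp_pos: [0.5757, 0.0248, 0.0549]
ee_rot: [0.999, -0.05, -0.006, -0.001]
contact_force: [-1.4, 0.5, -0.8]
grip_width: 0.0224
grasp_force: 59.3
```

```bash
python3 ins.py 3 .0437
python3 - <<'E'
from h import *
s=cam('scene'); X=cloud(s); p=np.array(status.sense()['tcp_pos'])
cv2.imwrite('pics/p3.png',cv2.resize(s['color'][140:290,240:400],None,fx=4,fy=4,interpolation=cv2.INTER_CUBIC))
E
```

```text
now [0.5757 0.0248 0.0549] [ 0.995 -0.1   -0.012] F [-1.4  0.5 -0.8] w 0.0224 gf 59.3 t 15.2
[[-0.006, -0.0, -0.475], [-0.001, 0.024, -0.004], -1] x 2
[[0.03, -0.001, -0.476], [-0.001, 0.024, -0.004], -1] x 3
[[0.036, -0.001, 0.056], [-0.001, 0.024, -0.004], -1] x 5
[[0.321, -0.002, 0.052], [-0.001, 0.024, -0.004], -1] x 2
[[0.436, -0.002, 0.051], [-0.001, 0.024, -0.004], -1] x 1
ok
```

View pics/p3.png

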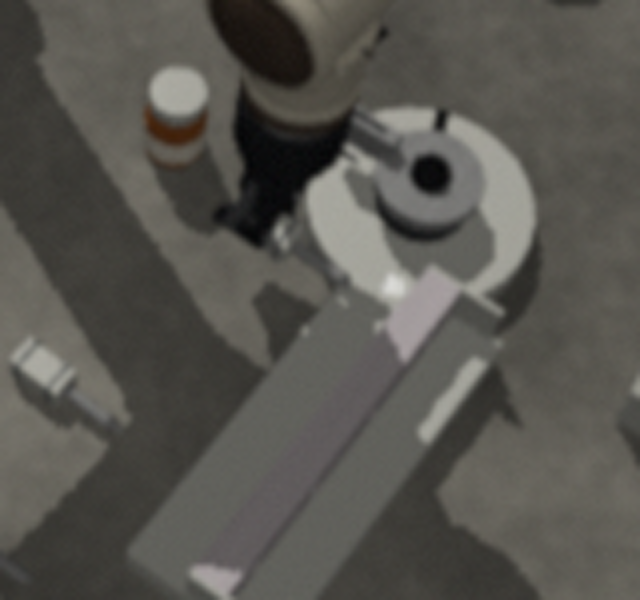

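The electrode is held level with its stem towards hole 3. The stem tip is at about panel (340,283), ahead of the flange end at (400,300).

Emit:
apply_moves(
  commands=[
    [[0,0,0.03],[0,0,0],-1],
    [[0,0,0.045],[0,0,0],-1],
    [[0,0,0.045],[0,0,0],-1],
    [[0,0,0.045],[0,0,0],-1],
  ],
)

```text
time: 15.6
tcp_pos: [0.582, 0.024, 0.0525]
ee_rot: [0.999, -0.05, 0.001, 0.0]
contact_force: [-0.0, 0.2, -0.8]
grip_width: 0.0219
grasp_force: 59.3
```

```bash
python3 ins.py 3 .0437
```

```text
now [0.582  0.024  0.0525] [ 0.995 -0.1    0.002] F [-0.   0.2 -0.8] w 0.0219 gf 59.3 t 15.6
[[0.001, 0.0, -0.488], [0.0, -0.004, -0.004], -1] x 2
[[0.005, -0.002, -0.488], [0.0, -0.004, -0.004], -1] x 3
[[0.004, -0.002, 0.044], [0.0, -0.004, -0.004], -1] x 5
[[0.289, -0.003, 0.044], [0.0, -0.004, -0.004], -1] x 2
[[0.404, -0.003, 0.045], [0.0, -0.004, -0.004], -1] x 1
ok
```

Emit:
apply_moves(
  commands=[
    [[0.004,-0.002,0.044],[0,0,-0.004],-1],
    [[0.004,-0.002,0.044],[0,0,-0.004],-1],
    [[0.05,-0.002,0.044],[0,0,-0.004],-1],
    [[0.1,-0.002,0.044],[0,0,-0.004],-1],
    [[0.15,-0.002,0.044],[0,0,-0.004],-1],
    [[0.2,-0.002,0.044],[0,0,-0.004],-1],
    [[0.25,-0.002,0.044],[0,0,-0.004],-1],
    [[0.25,-0.002,0.044],[0,0,-0.004],-1],
  ],
)

```text
time: 16.4
tcp_pos: [0.6331, 0.0192, 0.0429]
ee_rot: [0.999, -0.049, 0.001, 0.0]
contact_force: [-0.4, -0.7, -0.2]
grip_width: 0.0225
grasp_force: 59.3
```

Emit:
apply_moves(
  commands=[
    [[0.05,0,0],[0,0,0],-1],
    [[0.1,0,0],[0,0,0],-1],
    [[0.13,0,0],[0,0,0],-1],
    [[0.145,0,0],[0,0,0],-1],
    [[0.155,0,0],[0,0,0],-1],
    [[0.155,0,0],[0,0,0],-1],
  ],
)

```text
time: 17.0
tcp_pos: [0.6619, 0.0166, 0.0426]
ee_rot: [0.999, -0.049, 0.0, 0.0]
contact_force: [-1.7, 0.1, 2.6]
grip_width: 0.022
grasp_force: 59.7
```

Emit:
apply_moves(
  commands=[
    [[0.01,0,0],[0,0,0],-1],
    [[0.02,0,0],[0,0,0],-1],
    [[0.02,0,0],[0,0,0],-1],
  ],
)

```text
time: 17.3
tcp_pos: [0.6626, 0.0166, 0.0426]
ee_rot: [0.999, -0.048, -0.004, -0.0]
contact_force: [-15.1, 0.3, 12.7]
grip_width: 0.0222
grasp_force: 61.0
```

Emit:
apply_moves(
  commands=[
    [[-0.01,0,0],[0,0,0],-1],
    [[-0.01,0,0],[0,0,0],0.1],
    [[-0.01,0,0],[0,0,0],0.1],
    [[-0.01,0,0],[0,0,0],0.1],
    [[-0.01,0,-0.2],[0,0,0],0.1],
    [[-0.01,0,-0.4],[0,0,0],0.1],
    [[-0.1,0.3,-0.7],[0,0,0],0.1],
    [[-0.3,0.5,-0.7],[0,0,0],0.1],
    [[-0.5,0.6,-0.7],[0,0,0],0.1],
  ],
)

```text
time: 18.2
tcp_pos: [0.5782, -0.0817, 0.1819]
ee_rot: [0.999, -0.049, 0.003, 0.001]
contact_force: [-0.2, -1.1, 0.6]
grip_width: 0.0466
grasp_force: 0.0
```

```bash
python3 - <<'E'
from h import *
plan([(.4885,-.1415,.12,-5.8,.1,2),(.4885,-.1415,.0125,-5.8,.1,3),(.4885,-.1415,.0125,-5.8,-1,5)])
c=cam('top');s=cam('scene')
im=np.hstack([cv2.resize(c['color'][80:200,170:330],None,fx=2.5,fy=2.5),cv2.resize(s['color'][170:290,230:390],None,fx=2.5,fy=2.5)]); cv2.imwrite('pics/p4.png',im)
for k in(c,s):
    X=cloud(k).reshape(-1,3); e=X[(X[:,2]>.046)&(X[:,2]<.062)&(X[:,0]>.62)&(X[:,0]<.682)&(X[:,1]>-.02)&(X[:,1]<.05)]; print(len(e),e.mean(0).round(4) if len(e) else '')
E
python3 fr.py "[(.4875,-.1415),(.4937,-.2698),(.470,-.4041)]"
```

```text
now [ 0.5782 -0.0817  0.1819] [ 0.995 -0.097  0.006] F [-0.2 -1.1  0.6] w 0.0466 gf 0.0 t 18.2
[[-0.419, 0.341, 0.307], [0.004, -0.013, 0.007], 0.1] x 5
[[-0.423, 0.339, 0.845], [0.004, -0.013, 0.007], 0.1] x 6
[[-0.423, 0.339, 0.845], [0.004, -0.013, 0.007], -1] x 5
ok
100 [0.6631 0.0188 0.0524]
120 [0.6626 0.0155 0.0534]
(0.4875, -0.1415) top not seen index -1 is out of bounds for axis 0 with size 0
(0.4875, -0.1415) sc yaw -6.1 L 0.091 199 grip [ 0.4902 -0.1429]
(0.4937, -0.2698) top yaw -5.1 L 0.089 189 grip [ 0.4912 -0.2677]
(0.4937, -0.2698) sc yaw -3.6 L 0.09 229 grip [ 0.4955 -0.2716]
(0.47, -0.4041) top yaw -13.0 L 0.091 196 grip [ 0.4672 -0.4023]
(0.47, -0.4041) sc yaw -11.4 L 0.09 244 grip [ 0.4725 -0.4061]h.py:51: RuntimeWarning: Mean of empty slice.
  E=E[l]; m=E.mean(0); w,V=np.linalg.eigh(np.cov((E-m).T)); d=V[:,1]; t=(E-m)@d; q=(E-m)@V[:,0]
  ret = um.true_divide(
  avg = a.mean(axis, **keepdims_kw)
h.py:51: RuntimeWarning: Degrees of freedom <= 0 for slice
  E=E[l]; m=E.mean(0); w,V=np.linalg.eigh(np.cov((E-m).T)); d=V[:,1]; t=(E-m)@d; q=(E-m)@V[:,0]
  c *= np.true_divide(1, fact)
  c *= np.true_divide(1, fact)
h.py:53: RuntimeWarning: Mean of empty slice.
  if (abs(q[t>0]).mean()>abs(q[t<0]).mean()): d=-d; t=-t
  ret = ret.dtype.type(ret / rcount)
```

View pics/p4.png

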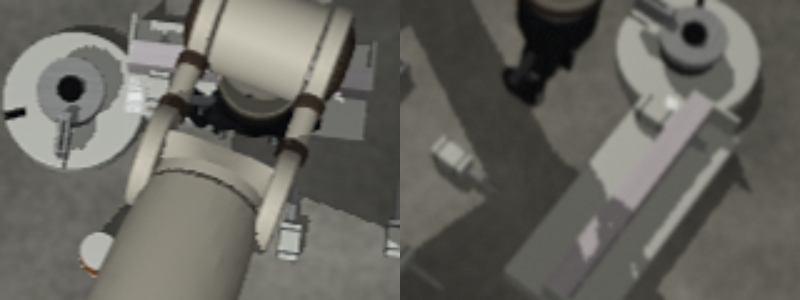

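The right panel shows the electrode seated against the flange at (660,115), and depth puts its grip centre at the expected home point. Next is fresh b.

Run:
```python
from h import *
plan([(.4885,-.1415,.12,-5.8,.1,2),(.4885,-.1415,.0125,-5.8,.1,3),(.4885,-.1415,.0125,-5.8,-1,5)])
```

```text
now [ 0.5765 -0.0799  0.179 ] [ 0.995 -0.099  0.001] F [0.4 0.2 0.2] w 0.0471 gf 0.0 t 18.4
[[-0.407, 0.35, 0.295], [-0.0, -0.002, 0.004], 0.1] x 5
[[-0.408, 0.351, 0.832], [-0.0, -0.002, 0.004], 0.1] x 6
[[-0.408, 0.351, 0.832], [-0.0, -0.002, 0.004], -1] x 5
ok
```

Emit:
apply_moves(
  commands=[
    [[-0.408,0.35,0.295],[0,0,0.004],0.1],
    [[-0.408,0.35,0.295],[0,0,0.004],0.1],
    [[-0.408,0.35,0.295],[0,0,0.004],0.1],
    [[-0.408,0.35,0.295],[0,0,0.004],0.1],
    [[-0.408,0.35,0.5],[0,0,0.004],0.1],
    [[-0.408,0.35,0.7],[0,0,0.004],0.1],
    [[-0.408,0.35,0.8],[0,0,0.004],0.1],
    [[-0.408,0.35,0.832],[0,0,0.004],0.1],
    [[-0.408,0.35,0.832],[0,0,0.004],0.1],
    [[-0.408,0.35,0.832],[0,0,0.004],-1],
    [[-0.408,0.35,0.832],[0,0,0.004],-1],
    [[-0.408,0.35,0.832],[0,0,0.004],-1],
    [[-0.408,0.35,0.832],[0,0,0.004],-1],
    [[-0.408,0.35,0.832],[0,0,0.004],-1],
    [[-0.408,0.35,0.832],[0,0,0.004],-1],
  ],
)

```text
time: 19.9
tcp_pos: [0.4908, -0.1418, 0.0145]
ee_rot: [0.999, -0.05, 0.002, 0.001]
contact_force: [0.3, 1.1, 7.3]
grip_width: 0.0224
grasp_force: 59.8
```

Emit:
apply_moves(
  commands=[
    [[0,0,-0.25],[0,0,0],-1],
    [[0,0,-0.5],[0,0,0],-1],
    [[0.388,-0.521,-0.5],[0,0,-0.004],-1],
    [[0.388,-0.521,-0.5],[0,0,-0.004],-1],
    [[0.388,-0.521,-0.5],[0,0,-0.004],-1],
    [[0.388,-0.521,-0.4],[0,0,-0.004],-1],
    [[0.388,-0.521,-0.25],[0,0,-0.004],-1],
    [[0.388,-0.521,-0.17],[0,0,-0.004],-1],
    [[0.388,-0.521,-0.17],[0,0,-0.004],-1],
    [[0.388,-0.521,-0.17],[0,0,-0.004],-1],
  ],
)

```text
time: 20.9
tcp_pos: [0.5765, -0.0453, 0.047]
ee_rot: [0.999, -0.049, 0.0, 0.0]
contact_force: [0.1, -1.2, 0.4]
grip_width: 0.0222
grasp_force: 59.1
```

```bash
python3 ins.py 2 .0437
```

```text
now [ 0.5765 -0.0453  0.047 ] [ 0.995 -0.098  0.   ] F [ 0.1 -1.2  0.4] w 0.0222 gf 59.1 t 20.9
[[0.0, 0.0, -0.515], [0.0, -0.001, -0.001], -1] x 3
[[-0.003, 0.0, -0.515], [0.0, -0.001, -0.001], -1] x 3
[[-0.003, 0.0, 0.017], [0.0, -0.001, -0.001], -1] x 5
[[0.282, 0.0, 0.017], [0.0, -0.001, -0.001], -1] x 2
[[0.397, 0.0, 0.017], [0.0, -0.001, -0.001], -1] x 1
ok
```

Emit:
apply_moves(
  commands=[
    [[0.05,0,0.006],[0,0,0],-1],
    [[0.1,0,0.006],[0,0,0],-1],
    [[0.15,0,0.006],[0,0,0],-1],
    [[0.2,0,0.006],[0,0,0],-1],
    [[0.25,0,0.006],[0,0,0],-1],
    [[0.25,0,0.006],[0,0,0],-1],
  ],
)

```text
time: 21.5
tcp_pos: [0.6287, -0.0508, 0.0471]
ee_rot: [0.999, -0.049, 0.002, 0.0]
contact_force: [0.1, -0.1, 0.1]
grip_width: 0.022
grasp_force: 59.1
```

Emit:
apply_moves(
  commands=[
    [[0.04,0,0.008],[0,0,0],-1],
    [[0.08,0,0.008],[0,0,0],-1],
    [[0.11,0,0.008],[0,0,0],-1],
    [[0.13,0,0.008],[0,0,0],-1],
    [[0.14,0,0.008],[0,0,0],-1],
    [[0.15,0,0.008],[0,0,0],-1],
    [[0.15,0,0.008],[0,0,0],-1],
  ],
)

```text
time: 22.2
tcp_pos: [0.6563, -0.053, 0.0446]
ee_rot: [0.999, -0.049, -0.0, 0.0]
contact_force: [-3.8, 0.8, 5.6]
grip_width: 0.0222
grasp_force: 59.8
```

Emit:
apply_moves(
  commands=[
    [[0.01,0,-0.005],[0,0,0],-1],
    [[0.02,0,-0.005],[0,0,0],-1],
    [[0.02,0,-0.005],[0,0,0],-1],
  ],
)

```text
time: 22.5
tcp_pos: [0.6577, -0.0531, 0.0446]
ee_rot: [0.999, -0.049, -0.003, -0.0]
contact_force: [-10.5, 0.7, 9.9]
grip_width: 0.022
grasp_force: 60.2
```

Emit:
apply_moves(
  commands=[
    [[0.01,0,0],[0,0,0],-1],
    [[0.02,0,0],[0,0,0],-1],
    [[0.02,0,0],[0,0,0],-1],
  ],
)

```text
time: 22.8
tcp_pos: [0.6578, -0.0531, 0.0446]
ee_rot: [0.999, -0.048, -0.008, -0.0]
contact_force: [-26.1, 2.1, 20.0]
grip_width: 0.0219
grasp_force: 61.5
```

Emit:
apply_moves(
  commands=[
    [[-0.03,0,0],[0,0,0],-1],
    [[-0.03,0,0],[0,0,0],0.1],
    [[-0.03,0,0],[0,0,0],0.1],
    [[-0.03,0,0],[0,0,0],0.1],
    [[-0.03,0,-0.2],[0,0,0],0.1],
    [[-0.03,0,-0.4],[0,0,0],0.1],
    [[-0.3,0,-0.7],[0,0,0],0.1],
    [[-0.5,-0.2,-0.7],[0,0,0],0.1],
    [[-0.7,-0.2,-0.7],[0,0,0],0.1],
    [[-0.7,-0.2,-0.7],[0,0,0],0.1],
    [[-0.7,-0.2,-0.7],[0,0,0],0.1],
  ],
)

```text
time: 23.9
tcp_pos: [0.5274, 0.0006, 0.185]
ee_rot: [0.999, -0.048, 0.0, -0.0]
contact_force: [0.7, 0.3, 0.0]
grip_width: 0.0469
grasp_force: 0.0
```

```bash
cat > holes.py <<'E'
from h import *
H=np.array([(.6638,-.1946),(.6706,-.1249),(.6774,-.0553),(.6843,.0144)]); b=np.array([.9952,-.0976]); y=np.array([.0976,.9952])
for n in('top','scene'):
    X=cloud(cam(n)).reshape(-1,3)
    for i,h in enumerate(H):
        d=X[:,:2]-h; u=d@b; v=d@y; m=(X[:,2]>.046)&(X[:,2]<.062)&(u>-.075)&(u<-.003)&(abs(v)<.02)
        if m.sum()>20: print(n,'hole',i,m.sum(),'along [2,98]%',np.percentile(u[m],[2,98]).round(4),'mean',u[m].mean().round(4),'side',v[m].mean().round(4))
E
python3 holes.py; python3 fr.py "[(.4937,-.2698),(.470,-.4041)]"
python3 - <<'E'
from h import *
plan([(.493,-.2697,.12,-4.3,.1,2),(.493,-.2697,.0125,-4.3,.1,3)])
E
```

```text
scene hole 2 128 along [2,98]% [-0.0416 -0.0044] mean -0.0227 side -0.0005
scene hole 3 117 along [2,98]% [-0.0405 -0.0039] mean -0.0221 side -0.0007
(0.4937, -0.2698) top yaw -5.1 L 0.089 190 grip [ 0.4907 -0.2676]
(0.4937, -0.2698) sc yaw -3.7 L 0.089 228 grip [ 0.4954 -0.2717]
(0.47, -0.4041) top yaw -13.0 L 0.091 191 grip [ 0.4684 -0.4026]
(0.47, -0.4041) sc yaw -12.0 L 0.09 245 grip [ 0.4717 -0.4056]
now [ 0.5297 -0.0008  0.1848] [ 0.995 -0.098  0.001] F [0.1 0.5 0.1] w 0.0468 gf 0.0 t 24.1
-- new call
[[-0.051, 1.356, 0.324], [0.0, -0.002, -0.046], 0.1] x 8
-- new call
[[0.0, -0.0, 0.538], [0.0, 0.0, 0.0], 0.1] x 6
ok
```

Emit:
apply_moves(
  commands=[
    [[-0.03,0.8,0.1],[0,0,-0.046],0.1],
    [[-0.03,0.8,0.1],[0,0,-0.046],0.1],
    [[-0.03,0.8,0.1],[0,0,-0.046],0.1],
    [[-0.03,0.8,0.1],[0,0,-0.046],0.1],
  ],
)

```text
time: 24.5
tcp_pos: [0.5066, -0.1638, 0.1639]
ee_rot: [0.999, -0.04, -0.0, 0.001]
contact_force: [-0.0, 0.8, -0.4]
grip_width: 0.0467
grasp_force: 0.0
```

Emit:
apply_moves(
  commands=[
    [[-0.034,0.556,0.224],[0,0,0],0.1],
    [[-0.034,0.556,0.224],[0,0,0],0.1],
    [[-0.034,0.556,0.224],[0,0,0],0.1],
    [[-0.034,0.556,0.4],[0,0,0],0.1],
    [[-0.034,0.556,0.6],[0,0,0],0.1],
    [[-0.034,0.556,0.72],[0,0,0],0.1],
    [[-0.034,0.556,0.762],[0,0,0],0.1],
    [[-0.034,0.556,0.762],[0,0,0],0.1],
    [[-0.034,0.556,0.762],[0,0,0],-1],
    [[-0.034,0.556,0.762],[0,0,0],-1],
    [[-0.034,0.556,0.762],[0,0,0],-1],
    [[-0.034,0.556,0.762],[0,0,0],-1],
    [[-0.034,0.556,0.762],[0,0,0],-1],
    [[-0.034,0.556,0.762],[0,0,0],-1],
  ],
)

```text
time: 25.9
tcp_pos: [0.4934, -0.2704, 0.0145]
ee_rot: [0.999, -0.037, 0.002, 0.001]
contact_force: [0.3, 1.1, 6.8]
grip_width: 0.0219
grasp_force: 60.4
```

Emit:
apply_moves(
  commands=[
    [[0,0,-0.25],[0,0,0],-1],
    [[0,0,-0.5],[0,0,0],-1],
    [[0.321,-0.8,-0.5],[0,0,0.045],-1],
    [[0.321,-0.8,-0.5],[0,0,0.045],-1],
    [[0.321,-0.8,-0.5],[0,0,0.045],-1],
    [[0.321,-0.8,-0.5],[0,0,0.045],-1],
    [[0.321,-0.8,-0.4],[0,0,0.045],-1],
    [[0.321,-0.8,-0.25],[0,0,0.045],-1],
    [[0.321,-0.8,-0.17],[0,0,0.045],-1],
    [[0.321,-0.8,-0.17],[0,0,0.045],-1],
    [[0.321,-0.8,-0.17],[0,0,0.045],-1],
  ],
)

```text
time: 27.0
tcp_pos: [0.5679, -0.1148, 0.0468]
ee_rot: [0.999, -0.049, 0.0, 0.0]
contact_force: [-0.9, -1.3, -0.4]
grip_width: 0.0222
grasp_force: 59.6
```

```bash
python3 ins.py 1 .0455
```

```text
now [ 0.5679 -0.1148  0.0468] [ 0.995 -0.097  0.   ] F [-0.9 -1.3 -0.4] w 0.0222 gf 59.6 t 27.0
[[0.0, 0.0, -0.516], [0.0, -0.001, 0.0], -1] x 3
[[0.006, 0.0, -0.516], [0.0, -0.001, 0.0], -1] x 3
[[0.006, 0.0, 0.006], [0.0, -0.001, 0.0], -1] x 5
[[0.291, 0.0, 0.007], [0.0, -0.001, 0.0], -1] x 2
[[0.406, 0.0, 0.007], [0.0, -0.001, 0.0], -1] x 1
ok
```

Emit:
apply_moves(
  commands=[
    [[0.05,0,0.006],[0,0,0],-1],
    [[0.1,0,0.006],[0,0,0],-1],
    [[0.15,0,0.006],[0,0,0],-1],
    [[0.2,0,0.006],[0,0,0],-1],
    [[0.26,0,0.006],[0,0,0],-1],
    [[0.26,0,0.006],[0,0,0],-1],
  ],
)

```text
time: 27.6
tcp_pos: [0.6221, -0.1202, 0.0463]
ee_rot: [0.999, -0.049, 0.002, 0.001]
contact_force: [-0.9, 0.1, -0.4]
grip_width: 0.0223
grasp_force: 59.6
```

Emit:
apply_moves(
  commands=[
    [[0.04,0,0.006],[0,0,0],-1],
    [[0.08,0,0.006],[0,0,0],-1],
    [[0.11,0,0.006],[0,0,0],-1],
    [[0.13,0,0.006],[0,0,0],-1],
    [[0.145,0,0.006],[0,0,0],-1],
    [[0.155,0,0.006],[0,0,0],-1],
    [[0.155,0,0.006],[0,0,0],-1],
  ],
)

```text
time: 28.3
tcp_pos: [0.6474, -0.1223, 0.0445]
ee_rot: [0.999, -0.048, -0.004, -0.0]
contact_force: [-16.3, 0.8, 15.7]
grip_width: 0.0221
grasp_force: 61.4
```

Emit:
apply_moves(
  commands=[
    [[0.015,0,0],[0,0,0],-1],
    [[0.015,0,0],[0,0,0],-1],
    [[0.015,0,0],[0,0,0],-1],
  ],
)

```text
time: 28.6
tcp_pos: [0.6475, -0.1224, 0.0444]
ee_rot: [0.999, -0.048, -0.008, -0.001]
contact_force: [-27.0, 2.0, 23.9]
grip_width: 0.0225
grasp_force: 62.4
```

Emit:
apply_moves(
  commands=[
    [[-0.03,0,0],[0,0,0],-1],
    [[-0.03,0,0],[0,0,0],0.1],
    [[-0.03,0,0],[0,0,0],0.1],
    [[-0.03,0,0],[0,0,0],0.1],
    [[-0.03,0,-0.2],[0,0,0],0.1],
    [[-0.03,0,-0.4],[0,0,0],0.1],
    [[-0.3,0,-0.7],[0,0,0],0.1],
    [[-0.5,-0.2,-0.7],[0,0,0],0.1],
    [[-0.7,-0.4,-0.7],[0,0,0],0.1],
    [[-0.7,-0.4,-0.7],[0,0,0],0.1],
    [[-0.7,-0.4,-0.7],[0,0,0],0.1],
  ],
)

```text
time: 29.7
tcp_pos: [0.52, -0.027, 0.1841]
ee_rot: [0.999, -0.047, -0.0, -0.0]
contact_force: [-0.3, -0.3, -1.2]
grip_width: 0.047
grasp_force: 0.0
```

```bash
python3 holes.py; python3 fr.py "[(.470,-.4041)]"
python3 - <<'E'
from h import *
plan([(.50,-.22,.16,-8,.1),(.4700,-.4041,.12,-12.4,.1,2),(.4700,-.4041,.0125,-12.4,.1,3)])
E
```

```text
scene hole 1 128 along [2,98]% [-0.041  -0.0043] mean -0.0228 side -0.0003
scene hole 2 124 along [2,98]% [-0.041  -0.0042] mean -0.0225 side -0.0004
scene hole 3 117 along [2,98]% [-0.0408 -0.0035] mean -0.0219 side -0.0011
(0.47, -0.4041) top yaw -13.4 L 0.091 193 grip [ 0.4681 -0.4022]
(0.47, -0.4041) sc yaw -11.6 L 0.089 241 grip [ 0.4718 -0.4058]
now [ 0.5227 -0.0304  0.1839] [ 0.995 -0.098  0.001] F [ 0.9 -0.2  0.3] w 0.047 gf 0.0 t 29.9
[[-0.02, 0.955, 0.12], [0.001, -0.001, 0.084], 0.1] x 4
-- new call
[[-0.02, 0.932, 0.2], [0.0, -0.0, 0.154], 0.1] x 6
[[-0.02, 0.932, 0.738], [0.0, -0.0, 0.154], 0.1] x 6
ok
```

Emit:
apply_moves(
  commands=[
    [[-0.02,0.955,0.12],[0,0,0.084],0.1],
    [[-0.02,0.955,0.12],[0,0,0.084],0.1],
    [[-0.02,0.955,0.12],[0,0,0.084],0.1],
    [[-0.02,0.955,0.12],[0,0,0.084],0.1],
  ],
)

```text
time: 30.3
tcp_pos: [0.4991, -0.2229, 0.1593]
ee_rot: [0.998, -0.07, 0.0, 0.0]
contact_force: [0.7, 0.5, 0.6]
grip_width: 0.0467
grasp_force: 0.0
```

Emit:
apply_moves(
  commands=[
    [[-0.02,0.932,0.2],[0,0,0.154],0.1],
    [[-0.02,0.932,0.2],[0,0,0.154],0.1],
    [[-0.02,0.932,0.2],[0,0,0.154],0.1],
    [[-0.02,0.932,0.2],[0,0,0.154],0.1],
    [[-0.02,0.932,0.4],[0,0,0.154],0.1],
    [[-0.02,0.932,0.6],[0,0,0.154],0.1],
    [[-0.02,0.932,0.7],[0,0,0.154],0.1],
    [[-0.02,0.932,0.738],[0,0,0.154],0.1],
    [[-0.02,0.932,0.738],[0,0,0.154],0.1],
    [[-0.02,0.932,0.738],[0,0,0.154],-1],
    [[-0.02,0.932,0.738],[0,0,0.154],-1],
    [[-0.02,0.932,0.738],[0,0,0.154],-1],
    [[-0.02,0.932,0.738],[0,0,0.154],-1],
    [[-0.02,0.932,0.738],[0,0,0.154],-1],
    [[-0.02,0.932,0.738],[0,0,0.154],-1],
  ],
)

```text
time: 31.8
tcp_pos: [0.4706, -0.4049, 0.0144]
ee_rot: [0.994, -0.108, 0.001, 0.002]
contact_force: [-0.2, -0.1, 5.8]
grip_width: 0.022
grasp_force: 61.0
```

Emit:
apply_moves(
  commands=[
    [[0,0,-0.25],[0,0,0],-1],
    [[0,0,-0.5],[0,0,0],-1],
    [[0.11,-0.6,-0.5],[0,0,-0.237],-1],
    [[0.11,-0.6,-0.5],[0,0,-0.237],-1],
    [[0.11,-0.6,-0.5],[0,0,-0.237],-1],
    [[0.11,-0.6,-0.5],[0,0,-0.237],-1],
  ],
)

```text
time: 32.4
tcp_pos: [0.5174, -0.2875, 0.1122]
ee_rot: [0.999, -0.047, -0.0, -0.001]
contact_force: [0.4, 0.3, -1.5]
grip_width: 0.0218
grasp_force: 60.2
```

Emit:
apply_moves(
  commands=[
    [[0.172,-0.554,0],[0,0,0],-1],
    [[0.172,-0.554,0],[0,0,0],-1],
    [[0.172,-0.554,0],[0,0,0],-1],
    [[0.172,-0.554,0.15],[0,0,0],-1],
    [[0.172,-0.554,0.28],[0,0,0],-1],
    [[0.172,-0.554,0.33],[0,0,0],-1],
    [[0.172,-0.554,0.33],[0,0,0],-1],
    [[0.172,-0.554,0.33],[0,0,0],-1],
  ],
)

```text
time: 33.2
tcp_pos: [0.5622, -0.185, 0.0472]
ee_rot: [0.999, -0.049, 0.001, 0.0]
contact_force: [0.7, -0.4, -1.4]
grip_width: 0.0222
grasp_force: 60.2
```

```bash
python3 ins.py 0 .0455
```

```text
now [ 0.5622 -0.185   0.0472] [ 0.995 -0.098  0.001] F [ 0.7 -0.4 -1.4] w 0.0222 gf 60.2 t 33.2
[[0.001, 0.0, -0.514], [0.001, -0.003, -0.001], -1] x 3
[[0.001, -0.001, -0.514], [0.001, -0.003, -0.001], -1] x 3
[[0.0, -0.002, 0.009], [0.001, -0.003, -0.001], -1] x 5
[[0.285, -0.002, 0.009], [0.001, -0.003, -0.001], -1] x 2
[[0.4, -0.002, 0.009], [0.001, -0.003, -0.001], -1] x 1
ok
```

Emit:
apply_moves(
  commands=[
    [[0.05,-0.002,0.008],[0,0,0],-1],
    [[0.1,-0.002,0.008],[0,0,0],-1],
    [[0.15,-0.002,0.008],[0,0,0],-1],
    [[0.2,-0.002,0.008],[0,0,0],-1],
    [[0.26,-0.002,0.008],[0,0,0],-1],
    [[0.26,-0.002,0.008],[0,0,0],-1],
  ],
)

```text
time: 33.8
tcp_pos: [0.6159, -0.1892, 0.0458]
ee_rot: [0.999, -0.049, 0.002, 0.001]
contact_force: [-0.0, 0.7, -0.2]
grip_width: 0.0221
grasp_force: 60.2
```

Emit:
apply_moves(
  commands=[
    [[0.04,0,0.004],[0,0,0],-1],
    [[0.08,0,0.004],[0,0,0],-1],
    [[0.11,0,0.004],[0,0,0],-1],
    [[0.13,0,0.004],[0,0,0],-1],
    [[0.145,0,0.004],[0,0,0],-1],
    [[0.155,0,0.004],[0,0,0],-1],
    [[0.155,0,0.004],[0,0,0],-1],
  ],
)

```text
time: 34.5
tcp_pos: [0.6417, -0.1916, 0.0445]
ee_rot: [0.999, -0.049, -0.004, -0.0]
contact_force: [-15.1, 1.8, 13.2]
grip_width: 0.0218
grasp_force: 61.9
```

Emit:
apply_moves(
  commands=[
    [[0.012,0,0],[0,0,0],-1],
    [[0.012,0,0],[0,0,0],-1],
    [[0.012,0,0],[0,0,0],-1],
  ],
)

```text
time: 34.8
tcp_pos: [0.6417, -0.1916, 0.0444]
ee_rot: [0.999, -0.048, -0.007, -0.001]
contact_force: [-23.8, 2.9, 20.0]
grip_width: 0.0219
grasp_force: 62.6
```

Emit:
apply_moves(
  commands=[
    [[-0.03,0,0],[0,0,0],-1],
    [[-0.03,0,0],[0,0,0],0.1],
    [[-0.03,0,0],[0,0,0],0.1],
    [[-0.03,0,0],[0,0,0],0.1],
    [[-0.03,0,-0.2],[0,0,0],0.1],
    [[-0.03,0,-0.4],[0,0,0],0.1],
    [[-0.3,0,-0.7],[0,0,0],0.1],
    [[-0.6,0.3,-0.7],[0,0,0],0.1],
    [[-0.8,0.6,-0.7],[0,0,0],0.1],
    [[-0.8,0.6,-0.7],[0,0,0],0.1],
    [[-0.8,0.6,-0.7],[0,0,0],0.1],
  ],
)

```text
time: 35.9
tcp_pos: [0.4737, -0.2981, 0.1846]
ee_rot: [0.999, -0.05, 0.0, 0.001]
contact_force: [0.5, 0.0, -0.1]
grip_width: 0.0469
grasp_force: 0.0
```

```bash
python3 holes.py
python3 - <<'E'
from h import *
lug(); print(status.sense()['tcp_pos'])
c=cam('top');s=cam('scene')
im=np.hstack([cv2.resize(c['color'][80:200,170:330],None,fx=2.5,fy=2.5),cv2.resize(s['color'][170:290,230:390],None,fx=2.5,fy=2.5)]); cv2.imwrite('pics/p5.png',cv2.resize(c['color'][70:220,60:345],None,fx=2.8,fy=2.8))
for k,n in((c,'top'),(s,'sc')):
    m=elec(k,(.415,.363),zb=.003); print(n,'used',m[1].round(1),m[2].round(3),m[5].round(4))
E
```

```text
top hole 0 119 along [2,98]% [-0.0466 -0.0042] mean -0.0258 side 0.003
top hole 1 116 along [2,98]% [-0.0461 -0.0046] mean -0.0258 side 0.0019
top hole 2 116 along [2,98]% [-0.046  -0.0052] mean -0.0259 side 0.0021
top hole 3 115 along [2,98]% [-0.0455 -0.0038] mean -0.0251 side 0.0015
scene hole 0 139 along [2,98]% [-0.0418 -0.0038] mean -0.0228 side 0.0005
scene hole 1 132 along [2,98]% [-0.0412 -0.004 ] mean -0.0223 side -0.0003
scene hole 2 121 along [2,98]% [-0.0411 -0.0035] mean -0.0225 side -0.0003
scene hole 3 116 along [2,98]% [-0.0408 -0.0036] mean -0.0222 side -0.0004
top lug 81 deg 174.8 joint -0.006 ((599.2398681640625, 121.92603302001953), (13.630026817321777, 50.01612091064453), 84.9010238647461)
scene lug 86 deg 174.7 joint -0.005 ((602.94775390625, 123.10843658447266), (17.5408992767334, 49.4517936706543), 83.64849090576172)
[ 0.47611305 -0.29573113  0.18386532]
top used -3.4 0.09 [0.4119 0.3622]
sc used -3.3 0.089 [0.4185 0.3588]
```

View pics/p5.png

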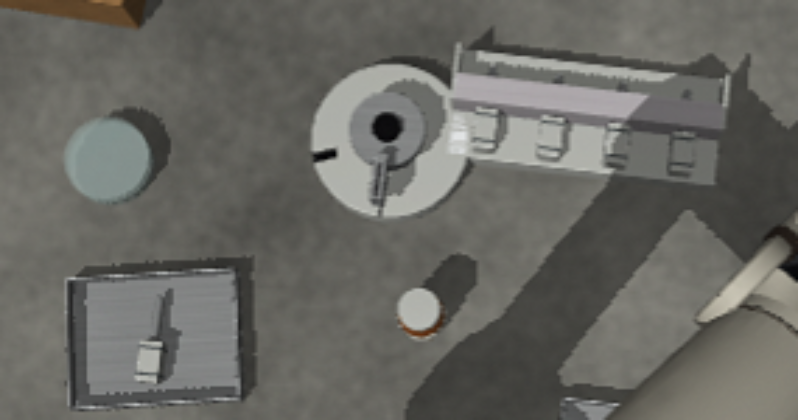

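All four fresh electrodes are home: in the picture they sit at (485,130), (550,137), (616,145) and (682,155), and both views read the same offsets. The used electrode lies inside the left tray at (152,340). The lug is on the thin mark, and the broad mark is at (325,155). Now I'll lock the collar.

Run:
```python
from h import *
A=np.array([.6555,.1172])
w=[(.50,-.14,.18,-5.6,-1),(.55,0,.18,-5.6,-1),(.589,.0785,.13,-5.6,-1,2),(.589,.0785,.064,-5.6,-1,2)]
plan(w)
v=[]
for th,d in((174,.03),(174,.023),(168,.022),(162,.022),(156,.022),(150,.022),(144,.022),(138,.022),(132,.022),(126,.022),(120,.022),(115,.022)):
    t=np.radians(th); p=A+.062*np.array([np.cos(t),np.sin(t)])-d*np.array([np.sin(t),-np.cos(t)]); v.append((*p,.064,-5.6,-1))
plan(v,start=(.589,.0785,.064,-5.6))
```

```text
now [ 0.4766 -0.2949  0.1836] [ 0.995 -0.096  0.   ] F [0.9 0.5 0. ] w 0.0472 gf 0.0 t 36.2
[[0.042, -0.782, 0.018], [-0.001, -0.0, 0.002], -1] x 4
-- new call
[[0.18, -0.721, -0.0], [0.0, 0.0, 0.0], -1] x 3
-- new call
[[0.156, -0.41, 0.25], [0.0, 0.0, 0.0], -1] x 5
[[0.156, -0.41, 0.58], [0.0, 0.0, 0.0], -1] x 4
ok
now [ 0.4766 -0.2949  0.1836] [ 0.995 -0.096  0.   ] F [0.9 0.5 0. ] w 0.0472 gf 0.0 t 36.2
[[0.001, -0.077, -0.0], [0.0, 0.0, 0.0], -1] x 1
[[0.001, -0.112, -0.0], [0.0, 0.0, 0.0], -1] x 1
[[-0.008, -0.15, -0.0], [0.0, 0.0, 0.0], -1] x 1
[[-0.014, -0.184, -0.0], [0.0, 0.0, 0.0], -1] x 1
[[-0.017, -0.218, -0.0], [0.0, 0.0, 0.0], -1] x 1
[[-0.016, -0.253, -0.0], [0.0, 0.0, 0.0], -1] x 1
[[-0.011, -0.287, -0.0], [0.0, 0.0, 0.0], -1] x 1
[[-0.003, -0.32, -0.0], [0.0, 0.0, 0.0], -1] x 1
[[0.009, -0.353, -0.0], [0.0, 0.0, 0.0], -1] x 1
[[0.024, -0.384, -0.0], [0.0, 0.0, 0.0], -1] x 1
[[0.042, -0.413, -0.0], [0.0, 0.0, 0.0], -1] x 1
[[0.06, -0.436, -0.0], [0.0, 0.0, 0.0], -1] x 1
ok
```

Emit:
apply_moves(
  commands=[
    [[0.042,-0.782,0],[0,0,0],-1],
    [[0.042,-0.782,0],[0,0,0],-1],
    [[0.042,-0.782,0],[0,0,0],-1],
    [[0.042,-0.782,0],[0,0,0],-1],
  ],
)

```text
time: 36.6
tcp_pos: [0.5001, -0.1349, 0.1833]
ee_rot: [0.999, -0.045, -0.0, -0.001]
contact_force: [0.5, -0.4, -0.3]
grip_width: 0.0
grasp_force: 0.0
```

Emit:
apply_moves(
  commands=[
    [[0.18,-0.721,0],[0,0,0],-1],
    [[0.18,-0.721,0],[0,0,0],-1],
    [[0.18,-0.721,0],[0,0,0],-1],
    [[0.18,-0.721,0],[0,0,0],-1],
  ],
)

```text
time: 37.0
tcp_pos: [0.5505, 0.0049, 0.1836]
ee_rot: [0.999, -0.045, 0.0, -0.001]
contact_force: [-0.7, -1.0, 0.8]
grip_width: -0.0001
grasp_force: 0.0
```

Emit:
apply_moves(
  commands=[
    [[0.156,-0.41,0.25],[0,0,0],-1],
    [[0.156,-0.41,0.25],[0,0,0],-1],
    [[0.156,-0.41,0.25],[0,0,0],-1],
    [[0.156,-0.41,0.4],[0,0,0],-1],
    [[0.156,-0.41,0.58],[0,0,0],-1],
    [[0.156,-0.41,0.58],[0,0,0],-1],
    [[0.156,-0.41,0.58],[0,0,0],-1],
  ],
)

```text
time: 37.7
tcp_pos: [0.5882, 0.0773, 0.068]
ee_rot: [0.999, -0.049, -0.001, 0.0]
contact_force: [0.7, -0.4, 1.0]
grip_width: 0.0001
grasp_force: 0.0
```

Emit:
apply_moves(
  commands=[
    [[0,-0.077,0],[0,0,0],-1],
    [[0,-0.112,0],[0,0,0],-1],
    [[-0.008,-0.15,0],[0,0,0],-1],
    [[-0.014,-0.184,0],[0,0,0],-1],
    [[-0.017,-0.218,0],[0,0,0],-1],
    [[-0.016,-0.253,0],[0,0,0],-1],
    [[-0.011,-0.287,0],[0,0,0],-1],
    [[-0.003,-0.32,0],[0,0,0],-1],
    [[0.009,-0.353,0],[0,0,0],-1],
    [[0.024,-0.384,0],[0,0,0],-1],
    [[0.024,-0.384,0],[0,0,0],-1],
  ],
)

```text
time: 38.8
tcp_pos: [0.601, 0.1546, 0.0677]
ee_rot: [0.999, -0.049, 0.0, -0.0]
contact_force: [-0.8, 0.1, 1.2]
grip_width: -0.0002
grasp_force: 0.0
```

Run:
```python
from h import *
lug()
c=cam('top');s=cam('scene')
im=np.hstack([cv2.resize(c['color'][80:180,150:283],None,fx=3,fy=3),cv2.resize(s['color'][140:240,280:413],None,fx=3,fy=3)]); cv2.imwrite('pics/p6.png',im)
```

```text
scene lug 75 deg 129.4 joint 0.785 ((627.1306762695312, 160.2198028564453), (40.325218200683594, 33.8175048828125), 81.67996215820312)
```

View pics/p6.png

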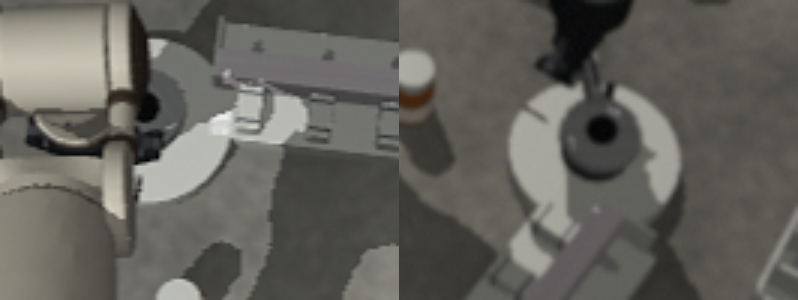

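The right panel shows the lug being pushed towards the broad mark, with its tip near (588,65) and the finger on its near side. I'll push on, undershooting slightly, then back off and measure.

Emit:
apply_moves(
  commands=[
    [[0.014,-0.018,0],[0,0,0],-1],
    [[0.028,-0.036,0],[0,0,0],-1],
    [[0.042,-0.055,0],[0,0,0],-1],
    [[0.055,-0.073,0],[0,0,0],-1],
    [[0.055,-0.073,0],[0,0,0],-1],
    [[-0.045,-0.05,0],[0,0,0],-1],
    [[-0.045,-0.05,0],[0,0,0],-1],
    [[-0.045,-0.05,-0.3],[0,0,0],-1],
    [[-0.045,-0.05,-0.5],[0,0,0],-1],
    [[-0.5,0.1,-0.6],[0,0,0],-1],
    [[-0.7,0.3,-0.6],[0,0,0],-1],
    [[-0.7,0.6,-0.6],[0,0,0],-1],
    [[-0.7,0.6,-0.6],[0,0,0],-1],
    [[-0.7,0.6,-0.6],[0,0,0],-1],
  ],
)

```text
time: 40.4
tcp_pos: [0.4481, 0.0448, 0.1882]
ee_rot: [0.999, -0.051, 0.0, 0.001]
contact_force: [0.5, -0.0, 0.3]
grip_width: -0.0001
grasp_force: 0.0
```

Run:
```python
from h import *
lug(); print(status.sense()['tcp_pos'])
c=cam('top');s=cam('scene')
im=np.hstack([cv2.resize(c['color'][80:180,150:283],None,fx=3,fy=3),cv2.resize(s['color'][140:240,280:413],None,fx=3,fy=3)]); cv2.imwrite('pics/p7.png',im)
```

```text
top lug 82 deg 112.9 joint 1.073 ((632.4213256835938, 168.0984649658203), (14.869728088378906, 49.89752197265625), 23.848926544189453)
scene lug 69 deg 113.0 joint 1.072 ((635.6721801757812, 169.53225708007812), (13.661099433898926, 48.31992721557617), 20.710346221923828)
[0.450164   0.04731026 0.18853336]
```

View pics/p7.png

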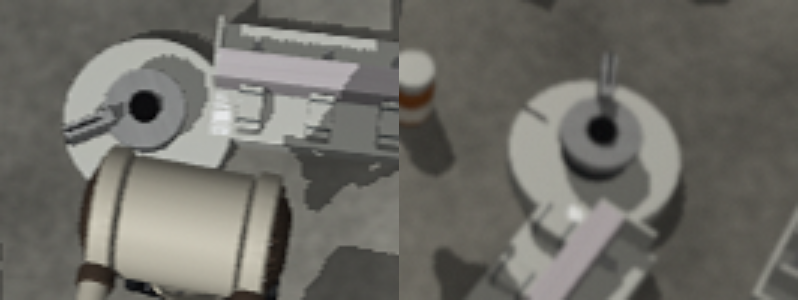

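The lug is just short of the broad mark; both views read about 1.07 rad. One more nudge of about 7°.

Run:
```python
from h import *
plan([(.58,.17,.17,-5.6,-1,3),(.588,.173,.068,-5.6,-1,3),(.608,.173,.068,-5.6,-1),(.6206,.173,.068,-5.6,-1),(.59,.175,.068,-5.6,-1),(.59,.175,.18,-5.6,-1)])
```

```text
now [0.4505 0.0483 0.1883] [ 0.995 -0.097  0.001] F [-0.8  0.3 -0.1] w -0.0002 gf 0.0 t 40.6
[[0.585, -0.668, 0.092], [-0.001, -0.002, 0.001], -1] x 7
[[0.623, -0.687, 0.603], [-0.001, -0.002, 0.001], -1] x 6
[[0.722, -0.697, 0.603], [-0.001, -0.002, 0.001], -1] x 1
[[0.785, -0.703, 0.603], [-0.001, -0.002, 0.001], -1] x 1
[[0.632, -0.698, 0.603], [-0.001, -0.002, 0.001], -1] x 1
[[0.633, -0.698, 0.043], [-0.001, -0.002, 0.001], -1] x 3
ok
```

Emit:
apply_moves(
  commands=[
    [[0.585,-0.668,0.092],[0,0,0],-1],
    [[0.585,-0.668,0.092],[0,0,0],-1],
    [[0.585,-0.668,0.092],[0,0,0],-1],
    [[0.585,-0.668,0.092],[0,0,0],-1],
    [[0.585,-0.668,0.092],[0,0,0],-1],
    [[0.62,-0.687,0.3],[0,0,0],-1],
    [[0.62,-0.687,0.5],[0,0,0],-1],
    [[0.62,-0.687,0.6],[0,0,0],-1],
    [[0.62,-0.687,0.6],[0,0,0],-1],
    [[0.67,-0.692,0.6],[0,0,0],-1],
    [[0.72,-0.697,0.6],[0,0,0],-1],
    [[0.74,-0.699,0.6],[0,0,0],-1],
    [[0.76,-0.701,0.6],[0,0,0],-1],
    [[0.775,-0.702,0.6],[0,0,0],-1],
    [[0.785,-0.703,0.6],[0,0,0],-1],
    [[0.785,-0.703,0.6],[0,0,0],-1],
    [[0.785,-0.703,0.6],[0,0,0],-1],
    [[0.63,-0.698,0.6],[0,0,0],-1],
    [[0.63,-0.698,0.6],[0,0,0],-1],
    [[0.63,-0.698,0.2],[0,0,0],-1],
  ],
)

```text
time: 42.6
tcp_pos: [0.582, 0.1739, 0.1102]
ee_rot: [0.999, -0.049, -0.008, 0.001]
contact_force: [0.6, 0.2, -1.3]
grip_width: -0.0002
grasp_force: 0.0
```

Emit:
apply_moves(
  commands=[
    [[0,0,-0.3],[0,0,0],-1],
    [[-0.4,0.3,-0.3],[0,0,0],-1],
    [[-0.65,0.65,-0.3],[0,0,0],-1],
    [[-0.65,0.65,-0.3],[0,0,0],-1],
    [[-0.65,0.65,-0.3],[0,0,0],-1],
    [[-0.65,0.65,-0.3],[0,0,0],-1],
    [[-0.65,0.65,-0.3],[0,0,0],-1],
  ],
)

```text
time: 43.3
tcp_pos: [0.4471, 0.0575, 0.1785]
ee_rot: [0.999, -0.05, 0.001, -0.0]
contact_force: [-0.5, 0.2, 0.3]
grip_width: 0.0004
grasp_force: 0.0
```

```bash
python3 - <<'E'
from h import *
lug(); t=status.sense(); print(t['tcp_pos'],t['time'])
c=cam('top');s=cam('scene')
cv2.imwrite('pics/p8.png',np.hstack([cv2.resize(c['color'][70:220,60:330],(480,267)),cv2.resize(s['color'][60:300,220:400],(300,267))[:, :300]]))
E
python3 holes.py
```

```text
top lug 79 deg 106.0 joint 1.194 ((638.7203369140625, 169.91148376464844), (14.976447105407715, 48.917724609375), 13.391002655029297)
scene lug 74 deg 106.1 joint 1.192 ((642.2359619140625, 170.7064666748047), (14.080798149108887, 51.29660415649414), 15.469642639160156)
[0.44759411 0.05812221 0.1783638 ] 43.4
top hole 0 120 along [2,98]% [-0.0463 -0.0046] mean -0.0256 side 0.0025
top hole 1 121 along [2,98]% [-0.0457 -0.0038] mean -0.0254 side 0.0022
top hole 2 120 along [2,98]% [-0.046  -0.0039] mean -0.0254 side 0.0021
top hole 3 116 along [2,98]% [-0.0447 -0.0039] mean -0.0245 side 0.0012
scene hole 0 141 along [2,98]% [-0.0415 -0.004 ] mean -0.0229 side 0.0004
scene hole 1 131 along [2,98]% [-0.0412 -0.0038] mean -0.0228 side -0.0007
scene hole 2 128 along [2,98]% [-0.041  -0.0038] mean -0.0227 side -0.0007
scene hole 3 117 along [2,98]% [-0.0404 -0.0039] mean -0.0219 side -0.0007
```

View pics/p8.png

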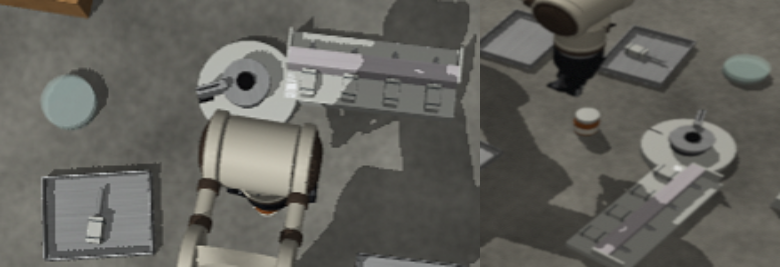

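The collar reads 1.19 rad in both views, with the lug over the broad mark at (205,90). All four grips are home, the used electrode is in the tray, and the robot is clear of everything. Handing in.

```bash
python3 -c "
from rig import job_done
print(job_done())"
```

```text
the job is handed in; nothing more can be done
None
```

I handed the job in at about 43 s: by the last camera check, all four fresh electrodes were home in the flange, the one used electrode lay in the left tray, and the collar was locked at about 1.19 rad; the hand-in returned no verdict.

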